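Lay out brake pads, lining up, and rake out the lost one

TASK

Get the brake pads ready for inspection: put every pad into the shallow aluminium tray, each lying flat on its steel back with the dark lining up. Tip each pad that stands on edge over onto its steel back with a light push (do not grip or shove it while it stands), and drag the one that fell under the slatted rack out with the rake before you touch it with the fingers. Finish with the rake lying on the bench on its handle and head, out from under the rack, and leave the other things on the bench where they are.

Things in the scene. Friction and masses are not known exactly. Their poses are not given: they have to be found in the camera images.
- pad_a: Brake pad, 0.26-0.42 kg: steel plate 110 x 56 x 8 mm with a dark lining 86 x 56 x 10 mm on it (18 mm in all). Origin: centre of the plate's bare face; x along the length, y along the width (grip a lying pad so), z out through the lining. Starts standing on a long edge, origin 28 mm up, z level; topples onto its back when leant about 15 degrees. Lying right: z up. May be absent.
- pad_b: A second brake pad like pad_a, also standing on a long edge; its lining may face another way. May be absent.
- pad_c: A third brake pad like pad_a, also standing on a long edge. May be absent.
- pad_lost: A brake pad of the same make, lying under the rack on its steel back with the lining up (z up, origin at its underside), its length roughly parallel to the rack's front. Always there.
- rack: Fixed low slatted rack, 180 mm deep (x), 340 mm wide (y), origin on the bench under its centre. Front edge at x = -90 mm, facing the bench's middle; open all round between 16 mm corner legs (inner faces at y = +-154 mm). Clear height below 75 mm, top at 87 mm; a can and a carton are fixed on its back half, up to 205 mm high.
- rake: Rake, 0.16 kg, resting on its handle and head. Origin under the handle's middle, at its underside; x runs to the head, z up. Wooden handle block 70 mm long, 22 mm wide (y: grip so), 48 mm high; head at x = 240 mm, a flat plate set across: 14 mm thick (x), 90 mm wide (y), from the bench to 30 mm up; flat bar 26 mm wide joins them, 24 to 30 mm up, so it passes over a lying pad.
- rake_head (a point): Centre of the rake's head, 240 mm along x from the rake's origin and 15 mm up.
- tray: Fixed shallow aluminium tray, 270 mm (x) by 226 mm (y), floor 3 mm thick, rim 3 mm thick and 12 mm high. Origin on the bench under its centre. It holds four pads in two rows of two (length along x).
- flask: Bystander: vacuum flask, 84 mm across, 200 mm tall, origin at its foot.
- cup: Bystander: red plastic cup, 76 mm across, 60 mm tall, origin at its foot.
- jar: Bystander: amber jar, 64 mm across, 75 mm tall, origin at its foot.
- can: Bystander: grey can, 68 mm across, 150 mm tall, origin at its foot.
- carton: Bystander: cardboard box 100 x 70 x 55 mm, origin at its underside.
- spanner: Bystander: spanner 170 mm long, lying flat beside the rack.
There are look-alikes about, which are no part of the job. Leave any turquoise look-alike of the pad_lost alone.

How it is judged:
By the outcome, as a careful person would: the job done as asked, in the order asked, and still so for the second after the job is handed in, with the robot touching nothing.
Of pad_a, pad_b, pad_c only 2 to 3 are there at a start; the rules pass over those that are not, and their reading is None.
At some moment in a run one of pad_lost, rake may be knocked a few centimetres aside while the robot is not near it.
Once in a run the grip may slacken for a moment while it holds something.
It also fails if it takes over 210 s, if anything falls off the work surface, if the arm or the gripper's body presses on something with over 40 N, if the wrist force passes 120 N, or if a joint passes its speed limit or range.

ROBOT

A 7-joint arm with a two-finger parallel gripper is mounted at the origin on the work surface. World frame = base frame: x ahead of the robot, y to its left, z up, the work surface at z = 0. Lengths are in m, angles in degrees, forces in N, time in s.
With the tool pointing down it reaches from about 0.425 to 0.875 m from the base axis. Payload 4.7 kg.
Tool frame: the origin (TCP) lies on the centre line of the jaws, within the pads' length; the fingertips stand ahead of it and the grasp point (between the pads) lies 2 mm behind it (env.tip_reach is the x of the fingertips in the tool frame, in m); x points along the fingers, z is the direction in which the jaws open and shut, and the axes are right-handed (so a half turn about x gives the same grasp; the last joint's range is limited). The gripper opens to 87 mm and grips with 3 to 60 N. Pads are 19 mm wide; open, the fingers measure 117 mm over their backs; the gripper's body (75 mm by 190 mm) begins 51 mm behind the grasp point.
Start: joints at [-69.265, 18.392, -4.016, 83.108, 1.295, 78.541, -3.26], TCP at [0.222, 0.611, 0.24] pointing down, gripper open.
Joint ranges: [-163.93, 163.93], [-17.29, 119.83], [-79.2, 71.16], [3.27, 140.29], [-89.18, 269.18], [5.43, 117.66], [-154.24, 154.24]. Speed limits (degrees/s): [147.25, 147.25, 180, 180, 180, 180, 180].

INTERFACE

Orientations are given as [roll, pitch, yaw] about the fixed x, y, z axes, in that order (R = Rz(yaw) Ry(pitch) Rx(roll)).
In Python, from cell import telemetry, optics, env, models gives the robot as it stands.
- The arm moves only by the shell command python3 -m pendant 'ROWS' [FORCE]. ROWS is JSON, a list of rows, each a list of 3 entries, a list of its own where there are three numbers: the finger opening in mm, from 0 to 87, then the shift along the tool's x, y, z in mm, then the turn, a rotation vector about the tool's x, y, z in rad. A call has 1 to 10 rows; each row is the pose to reach, as a shift and turn from the pose commanded when the call began, along the tool's axes at that moment; what a row does not reach only later rows make up. A row lasts 1/12 s, in which the tool goes at most 41.7 mm and 7.16 degrees, less where a joint would pass 70% of its speed; a pose out of reach is approached as far as the arm can. A call with a gripper value outside its range is refused whole. The fingers move at their own pace and stop on an object; FORCE is the grip in N (left out, the last holds). Time passes only in rows, so rows that repeat a pose let the fingers close. It gives the time, the measured TCP pose, the force and the opening at its end, in the units of the state.
- telemetry.get_obs(): the state, without advancing time (a new reading comes with each control period).
- optics.read_camera(name): name is "scene" or "side" or "wrist"; returns a dict with "image" (384x512x3 uint8, blue, green, red), "range_z" (384x512 float32, m along the optical axis (not along the pixel's ray), 0 where there is no reading), "fx", "fy", "cx", "cy" (pixels), "cam_to_world" (4x4, takes a point from camera to world coordinates). Camera axes: x right, y up, looking along -z (the intrinsics and any distortion apply to the point x, -y, -z); pixel columns grow to the right and rows downward; lengths in m; the calibration is good to about 2 mm. A picture is of the moment at which its call begins.
- env.sign_off(): hands the job in, once; it reports no verdict.
Trained networks look in the newest picture that a camera, given by its name, has taken for a name from the list of things; names that differ only in an ending like _2 or _b are one class to them, and where a whole thing is asked for, a point or a joint stands for the part that bears it (a point fixed in the world has none). Each returns a list of dicts, best first, with "confidence" (0 to 1); they miss things now and then, are a little off and sometimes report something else, mostly with a low value. They report only what shows in the picture. A call takes as long as a camera call. They do not tell look-alikes from the thing itself.
- models.masks_of(camera, label): "pixels" (384x512 bool, what is visible of it) and "extent" ([left, top, right, bottom] as shares, 0 to 1, of the picture: columns of its width, rows of its height, round what is visible of it).
- models.landmark_of(camera, label): "centre" ([row, column] as shares, 0 to 1, of the picture: columns of its width, rows of its height: a listed point, or the origin of a listed thing).
The state is a dict: "time_s": time; "qpos": joint angles; "joint_velocities": joint speeds; "effort": joint torques, N m; "tool_pos": TCP position; "tool_rot": TCP orientation; "force": force on the tool from outside, world axes, zero at the start; "wrist_torque": the same for the moment, N m; "grip_width": finger opening in m.
Only numpy, scipy, OpenCV 4.12 (cv2) and the standard library are available. Lean on these libraries where they do the work, as an engineer would, in place of code of your own. Each camera call takes 0.05 s, during which the arm holds its last target.

## Working session

There is one attempt and no reset: what is moved stays moved. The work goes in short steps, Python scripts to look and compute and a shell command to move; the robot and the scene stay as the last step left them, time stands still between calls to the robot, and variables do not carry over. Pictures are saved under pics/ and viewed, and the job is handed in when it is done.

```bash
ls; mkdir -p pics; cat > h.py <<'E'
import numpy as np, cv2
from cell import telemetry, optics, env, models
def snap(name, fn):
    c=optics.read_camera(name); cv2.imwrite('pics/'+fn,c['image']); return c
def pts(c):
    d=c['range_z']; v,u=np.mgrid[0:384,0:512]
    x=(u-c['cx'])/c['fx']*d; y=(v-c['cy'])/c['fy']*d
    P=np.stack([x,-y,-d,np.ones_like(d)],-1)
    W=P@np.array(c['cam_to_world']).T
    W=W[...,:3]; W[d<=0]=np.nan
    return W
E
python3 - <<'E'
from h import *
o=telemetry.get_obs(); print(o); print(env.tip_reach)
for n in ['scene','side','wrist']:
    c=snap(n,n+'0.png'); print(n,c['fx'],c['cx'],c['cy'],np.round(c['cam_to_world'],3).tolist(), c.keys())
E
```

```text
pics
{'time_s': 0.0, 'qpos': array([-69.26401247,  18.43890868,  -4.01590516,  83.17464701,
         1.29608146,  78.54002221,  -3.25983538]), 'joint_velocities': array([ 0.0500526 , -0.11095877,  0.0063919 ,  0.06456312, -0.01299415,
        0.04159767, -0.02295558]), 'effort': array([ 1.13507388e-04, -4.91283917e+01, -4.03621774e-01, -3.12523842e+01,
       -6.37484458e-02,  4.39285592e-02,  1.85033882e-04]), 'tool_pos': array([0.22141953, 0.61057681, 0.23846548]), 'tool_rot': array([-176.48653246,   89.89152201, -106.41204092]), 'force': array([ 0.32920239,  0.66929906, -0.22102016]), 'wrist_torque': array([-0.07192248,  0.01058475, -0.03558893]), 'grip_width': 0.08651597750872517}
0.017
scene 476.9448948929116 262.91321258858125 184.5470524599415 [[0.345, -0.525, 0.778, 1.515], [0.938, 0.212, -0.273, -0.257], [-0.022, 0.824, 0.566, 0.796], [0.0, 0.0, 0.0, 1.0]] dict_keys(['image', 'range_z', 'fx', 'fy', 'cx', 'cy', 'cam_to_world'])
side 420.7314661508407 252.13019214545682 189.38900760881097 [[0.858, 0.296, -0.42, -0.099], [-0.514, 0.522, -0.68, -0.826], [0.018, 0.799, 0.6, 0.87], [0.0, 0.0, 0.0, 1.0]] dict_keys(['image', 'range_z', 'fx', 'fy', 'cx', 'cy', 'cam_to_world'])
wrist 279.0244175796277 255.24737978908144 192.5583989484769 [[0.341, -0.906, -0.253, 0.151], [0.94, 0.327, 0.093, 0.637], [-0.002, -0.27, 0.963, 0.384], [0.0, 0.0, 0.0, 1.0]] dict_keys(['image', 'range_z', 'fx', 'fy', 'cx', 'cy', 'cam_to_world'])
```

View pics/scene0.png

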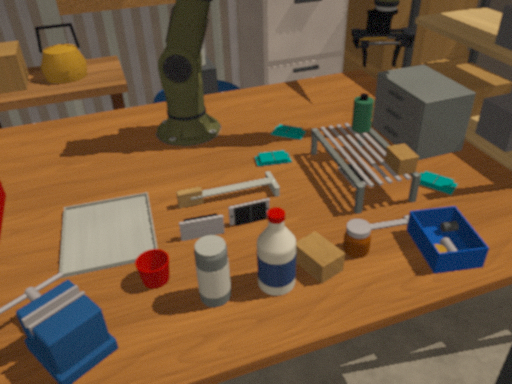

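View pics/side0.png

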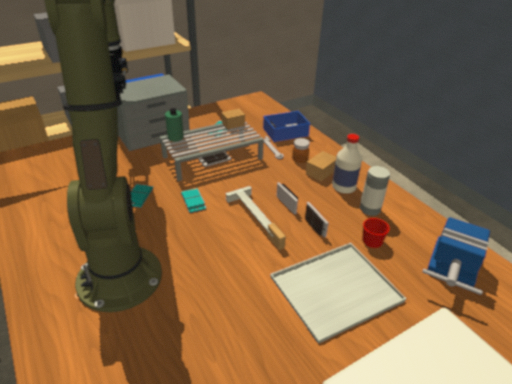

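View pics/wrist0.png

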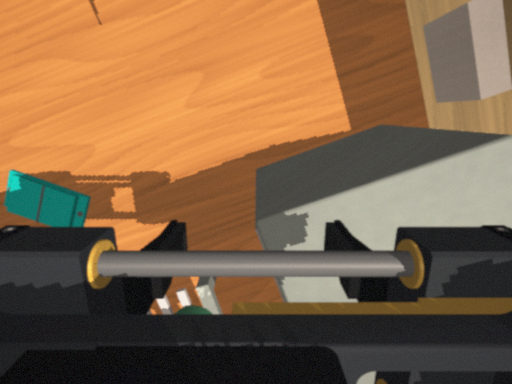

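```bash
python3 - <<'E'
from h import *
for n in ['scene','side']:
    c=optics.read_camera(n); W=pts(c)
    for l in ['pad_a','pad_lost','rack','rake','rake_head','tray','flask','cup','jar','can','carton','spanner']:
        for m in models.masks_of(n,l):
            if m['confidence']<0.2: continue
            p=W[m['pixels']]; p=p[~np.isnan(p[:,0])]
            e=m['extent']
            if len(p)<5: continue
            px=[int(e[0]*512),int(e[1]*384),int(e[2]*512),int(e[3]*384)]
            print(n,l,round(m['confidence'],2),px,len(p),'med',np.round(np.median(p,0),3),'lo',np.round(np.percentile(p,3,axis=0),3),'hi',np.round(np.percentile(p,97,axis=0),3))
E
```

```text
scene pad_a 0.97 [227, 197, 270, 222] 831 med [0.577 0.029 0.036] lo [ 0.563 -0.019  0.003] hi [0.581 0.081 0.06 ]
scene pad_a 0.95 [182, 215, 223, 241] 928 med [ 0.587 -0.099  0.037] lo [ 0.572 -0.15   0.004] hi [ 0.593 -0.047  0.06 ]
scene pad_lost 0.8 [252, 152, 293, 167] 405 med [0.321 0.197 0.019] lo [0.282 0.153 0.005] hi [0.341 0.247 0.023]
scene pad_lost 0.64 [353, 167, 363, 183] 40 med [0.506 0.393 0.019] lo [0.453 0.387 0.008] hi [0.535 0.4   0.021]
scene pad_lost 0.62 [417, 169, 457, 193] 557 med [0.62  0.585 0.018] lo [0.566 0.549 0.003] hi [0.661 0.628 0.023]
scene pad_lost 0.53 [273, 124, 305, 139] 387 med [0.174 0.31  0.018] lo [0.124 0.263 0.002] hi [0.211 0.362 0.023]
scene rack 0.92 [314, 94, 421, 216] 4162 med [0.511 0.433 0.089] lo [0.321 0.311 0.01 ] hi [0.655 0.496 0.187]
scene rake 0.78 [176, 171, 276, 206] 1085 med [ 0.448 -0.023  0.032] lo [ 0.423 -0.128  0.006] hi [0.49  0.145 0.051]
scene rake_head 0.58 [175, 169, 278, 210] 996 med [ 0.448 -0.029  0.032] lo [ 0.429 -0.128  0.009] hi [0.488 0.143 0.051]
scene rake_head 0.29 [349, 164, 364, 185] 47 med [0.522
[... 2735 characters left out ...]
.198]
side cup 0.75 [363, 217, 389, 250] 633 med [ 0.69  -0.237  0.039] lo [ 0.655 -0.271  0.006] hi [ 0.724 -0.203  0.059]
side jar 0.93 [289, 139, 314, 163] 354 med [0.757 0.22  0.047] lo [0.738 0.206 0.004] hi [0.79  0.255 0.075]
side jar 0.39 [335, 132, 361, 195] 1161 med [ 0.78  -0.002  0.102] lo [ 0.758 -0.024  0.011] hi [0.816 0.033 0.198]
side can 0.78 [360, 166, 389, 216] 1059 med [ 0.769 -0.139  0.094] lo [ 0.755 -0.156  0.004] hi [ 0.812 -0.099  0.15 ]
side carton 0.62 [305, 150, 340, 185] 647 med [0.764 0.113 0.047] lo [0.729 0.082 0.001] hi [0.831 0.165 0.056]
side carton 0.57 [306, 201, 329, 234] 401 med [ 0.572 -0.114  0.037] lo [ 0.566 -0.151  0.004] hi [ 0.584 -0.06   0.057]
```

```bash
cat >> h.py <<'E'
from scipy.spatial.transform import Rotation as Rn
def tool():
    o=telemetry.get_obs(); return np.array(o['tool_pos']),Rn.from_euler('xyz',o['tool_rot'],degrees=True)
def plan(pos,jaw=None,R=None):
    """jaw: world yaw deg of the jaw (tool z) direction, tool x down"""
    p,r=tool()
    if R is None:
        best=None
        for j in (jaw,jaw+180):
            z=np.array([np.cos(np.radians(j)),np.sin(np.radians(j)),0]);x=np.array([0,0,-1.]);y=np.cross(z,x)
            q=Rn.from_matrix(np.stack([x,y,z],1)); w=(r.inv()*q).as_rotvec()
            if best is None or np.linalg.norm(w)<np.linalg.norm(best): best=w
        w=best
    else: w=(r.inv()*R).as_rotvec()
    s=r.inv().apply(np.array(pos)-p)*1000
    print('shift mm',np.round(s,1),'n',np.round(np.linalg.norm(s)/41.7,1),'rot',np.round(w,4),'n',np.round(np.degrees(np.linalg.norm(w))/7.16,1))
def st():
    o=telemetry.get_obs(); p,r=tool(); m=r.as_matrix()
    print('t',round(o['time_s'],2),'tcp',np.round(p,4),'x',np.round(m[:,0],3),'jawyaw',round(np.degrees(np.arctan2(m[1,2],m[0,2])),1),'F',np.round(o['force'],1),'w',round(o['grip_width']*1000,1),'q',np.round(o['qpos'],0))
E
python3 - <<'E'
from h import *
st()
p,r=tool();print(r.as_matrix().round(2))
def rect(P):
    c,s,a=cv2.minAreaRect((P[:,:2]*1000).astype(np.float32)); return np.round(c,1),np.round(s,1),round(a,1)
cs={n:optics.read_camera(n) for n in ['scene','side']}
for n,c in cs.items():
    W=pts(c);
    def sel(x0,x1,y0,y1,z0,z1):
        m=(W[...,0]>x0)&(W[...,0]<x1)&(W[...,1]>y0)&(W[...,1]<y1)&(W[...,2]>z0)&(W[...,2]<z1); return W[m]
    print(n)
    H=sel(.38,.53,-.2,-.02,.040,.055);print('handle top',len(H),rect(H),np.median(H[:,2]))
    H=sel(.38,.53,.0,.2,.022,.036);print('bar+head',len(H),rect(H),np.median(H[:,2]))
    H=sel(.38,.53,.11,.2,.022,.036);print('head',len(H),rect(H),np.median(H[:,2]))
    H=sel(.25,.75,.25,.6,.08,.093);print('rack top',len(H),rect(H))
    H=sel(.4,.58,.33,.45,.012,.026);print('lost top',len(H),rect(H),np.median(H[:,2]))
    H=sel(.3,.7,-.5,-.18,.009,.017);print('tray rim',len(H),rect(H))
    H=sel(.54,.61,-.03,.11,.045,.065);print('padB top',len(H),rect(H))
    H=sel(.54,.61,-.17,-.03,.045,.065);print('padA top',len(H),rect(H))
    H=sel(.3,.7,-.2,.3,-.02,.005);print('bench z',np.median(H[:,2]))
E
```

```text
t 1.45 tcp [0.2216 0.6111 0.2396] x [ 0.  0. -1.] jawyaw 70.1 F [-0.3 -0.2 -0.4] w 87.0 q [-69.  18.  -4.  83.   1.  79.  -3.]
[[ 0.   -0.94  0.34]
 [ 0.    0.34  0.94]
 [-1.   -0.    0.  ]]
scene
handle top 185 (array([441.5, -96.5]), array([70.1, 26. ]), 86.9) 0.048939655854612685
bar+head 424 (array([445.2,  75.2]), array([149.2,  89.9]), 88.5) 0.03198592194079858
head 169 (array([446.6, 129.9]), array([39.6, 89.9]), 88.5) 0.03185016602525936
rack top 2171 (array([451.2, 457.7]), array([278.2, 416.1]), 86.4)
lost top 110 (array([486.2, 391.1]), array([59. , 95.7]), 86.6) 0.019848204819919446
tray rim 707 (array([ 490.6, -323.7]), array([227.9, 347.7]), 86.9)
padB top 311 (array([571.6,  32.7]), array([ 23.8, 109.7]), 0.2)
padA top 349 (array([580.8, -98.1]), array([108.6,  24.7]), 84.7)
bench z 0.002266916917798567
side
handle top 139 (array([437.4, -96.9]), array([72.6, 25.2]), 85.1) 0.04589572165556022
bar+head 338 (array([444.6,  76.2]), array([151.4,  90.2]), 87.7) 0.028266743932297667
head 145 (array([446.9, 131.2]), array([41.4, 90.2]), 87.7) 0.02768671976857895
rack top 1624 (array([451.1, 456.3]), array([287.8, 410.1]), 87.5)
lost top 151 (array([482.4, 381.4]), array([46.7, 87.1]), 86.5) 0.016658865881671647
tray rim 470 (array([ 518.9, -324.6]), array([228.8, 354.3]), 86.6)
padB top 150 (array([568.,  33.]), array([112. ,  23.2]), 88.1)
padA top 181 (array([578.6, -98.8]), array([110.1,  21.1]), 85.2)
bench z -0.001311891880172722
```

```bash
python3 - <<'E'
from h import *
plan([.4395,-.097,.24],-1.8)
plan([.46,.2,.24],-1.8)
E
```

```text
shift mm [-5.000e-01 -4.462e+02 -5.914e+02] n 17.8 rot [ 1.2544e+00  1.0000e-04 -0.0000e+00] n 10.0
shift mm [  -0.4 -364.3 -305.2] n 11.4 rot [ 1.2544e+00  1.0000e-04 -0.0000e+00] n 10.0
```

```bash
python3 -m pendant '[[60,[-60,0,0],[0,0,0]],[60,[-60,0,0],[0,0,0]],[60,[-60,-30,-25],[0.125,0,0]],[60,[-60,-364,-305],[1.254,0,0]],[60,[-60,-364,-305],[1.254,0,0]],[60,[-60,-364,-305],[1.254,0,0]],[60,[-60,-364,-305],[1.254,0,0]],[60,[-60,-364,-305],[1.254,0,0]],[60,[-60,-364,-305],[1.254,0,0]],[60,[-60,-364,-305],[1.254,0,0]]]' 30; python3 -c "
from h import *
st(); plan([.46,.2,.30],-1.8)"
```

```text
time_s: 2.38
tool_pos: [0.3882, 0.3231, 0.2999]
tool_rot: [48.7, 89.9, 61.1]
force: [0.8, 0.4, -0.4]
grip_width: 0.06
t 2.38 tcp [0.3882 0.3231 0.2999] x [ 0.001  0.001 -1.   ] jawyaw 12.4 F [ 0.8  0.4 -0.4] w 60.0 q [-54.  -1.  11.  98.   0.  83. -30.]
shift mm [  -0.2 -135.7   43.6] n 3.4 rot [ 0.2484  0.0006 -0.0009] n 2.0
```

```bash
python3 -m pendant '[[60,[0,-136,44],[0.248,0,0]],[60,[0,-136,44],[0.248,0,0]],[60,[0,-136,44],[0.248,0,0]],[60,[0,-136,44],[0.248,0,0]],[60,[0,-136,44],[0.248,0,0]],[60,[0,-136,44],[0.248,0,0]]]'; python3 - <<'E'
from h import *
st(); snap('wrist','w1.png')
plan([.4395,-.097,.15],-1.8)
E
```

```text
time_s: 2.88
tool_pos: [0.4609, 0.2012, 0.2998]
tool_rot: [77.9, 89.9, 76.4]
force: [-0.9, 0.5, -0.2]
grip_width: 0.0598
t 2.88 tcp [0.4609 0.2012 0.2998] x [ 0.     0.001 -1.   ] jawyaw -1.6 F [-0.9  0.5 -0.2] w 59.8 q [-46.  -2.  19.  99.   0.  83. -29.]
shift mm [ 149.4 -300.4  -13.2] n 8.1 rot [ 0.0067 -0.0003 -0.001 ] n 0.1
```

View pics/w1.png

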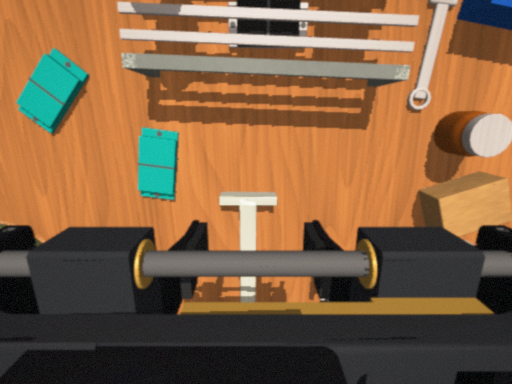

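```bash
python3 - <<'E'
from h import *
c=optics.read_camera('wrist'); W=pts(c)
for u,v in [(125,65),(407,73),(125,8),(415,20),(265,70),(232,45),(305,45),(240,10),(300,10),(268,27),(222,198),(276,198)]:
    print((u,v),np.round(np.nanmedian(W[v-2:v+3,u-2:u+3].reshape(-1,3),axis=0),3))
for m in models.masks_of('wrist','rack')[:1]:
    P=W[m['pixels']];P=P[(P[:,2]>.08)&(P[:,2]<.095)]
    print(P.min(0),P.max(0)); 
    for y0 in np.arange(.29,.5,.0): pass
E
```

```text
(125, 65) [0.308 0.338 0.087]
(407, 73) [0.642 0.32  0.087]
(125, 8) [0.318 0.396 0.088]
(415, 20) [0.645 0.376 0.087]
(265, 70) [0.474 0.328 0.087]
(232, 45) [0.434 0.358 0.084]
(305, 45) [0.52  0.353 0.087]
(240, 10) [0.446 0.391 0.087]
(300, 10) [0.523 0.411 0.018]
(268, 27) [0.481 0.391 0.018]
(222, 198) [0.406 0.153 0.029]
(276, 198) [0.49  0.15  0.026]
[0.30681758 0.31129141 0.08000097] [0.65152445 0.40116076 0.09079861]Traceback (most recent call last):
  File "<stdin>", line 8, in <module>
ZeroDivisionError: float division by zero
```

```bash
python3 -m pendant '[[60,[149,-300,-13],[0.0067,0,0]],[60,[149,-300,-13],[0.0067,0,0]],[60,[149,-300,-13],[0.0067,0,0]],[60,[149,-300,-13],[0.0067,0,0]],[60,[149,-300,-13],[0.0067,0,0]],[60,[149,-300,-13],[0.0067,0,0]],[60,[149,-300,-13],[0.0067,0,0]],[60,[149,-300,-13],[0.0067,0,0]],[60,[149,-300,-13],[0.0067,0,0]],[60,[149,-300,-13],[0.0067,0,0]]]'; python3 - <<'E'
from h import *
st(); c=snap('wrist','w2.png'); W=pts(c)
m=(W[...,0]>.39)&(W[...,0]<.49)&(W[...,1]<-.02)&(W[...,1]>-.14)&(W[...,2]>.04)&(W[...,2]<.055)
print(m.sum()); 
P=W[m]
if len(P)>20: print(cv2.minAreaRect((P[:,:2]*1000).astype(np.float32)))
plan([.4395,-.097,.025],-1.8)
E
```

```text
time_s: 3.87
tool_pos: [0.4391, -0.0981, 0.1497]
tool_rot: [-178.8, 89.9, 179.2]
force: [-0.7, 0.6, 0.5]
grip_width: 0.0603
t 3.87 tcp [ 0.4391 -0.0981  0.1497] x [-0.002  0.    -1.   ] jawyaw -2.0 F [-0.7  0.6  0.5] w 60.3 q [-31.  -4.  39. 118.   3.  65.   5.]
1700
((437.5547180175781, -92.54219055175781), (68.9854965209961, 22.0439510345459), 87.7864761352539)
shift mm [125.4  -0.6  -0.4] n 3.0 rot [ 0.0001 -0.0006 -0.0005] n 0.0
```

View pics/w2.png

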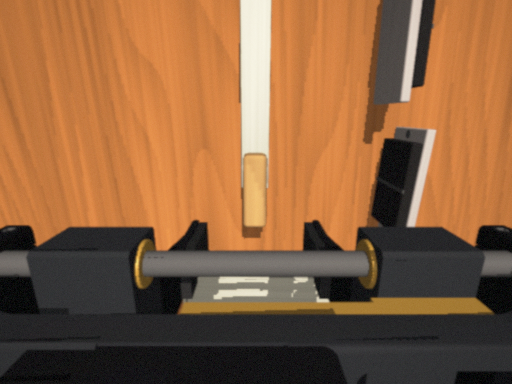

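```bash
python3 -m pendant '[[60,[40,6,-1],[0,0,0]],[60,[80,6,-1],[0,0,0]],[60,[110,6,-1],[0,0,0]],[60,[125,6,-1],[0,0,0]],[60,[125,6,-1],[0,0,0]],[0,[125,6,-1],[0,0,0]],[0,[125,6,-1],[0,0,0]],[0,[125,6,-1],[0,0,0]],[0,[125,6,-1],[0,0,0]],[0,[125,6,-1],[0,0,0]]]' 55; python3 -m pendant '[[0,[0,0,0],[0,0,0]],[0,[0,0,0],[0,0,0]],[0,[-10,0,0],[0,0,0]],[0,[-20,0,0],[0,0,0]],[0,[-30,0,0],[0,0,0]],[0,[-30,0,0],[0,0,0]]]'; python3 - <<'E'
from h import *
st(); snap('side','s3.png');snap('scene','c3.png')
E
```

```text
time_s: 4.75
tool_pos: [0.4402, -0.0912, 0.0266]
tool_rot: [19.4, 89.9, 17.6]
force: [0.4, -0.3, 0.2]
grip_width: 0.0346
time_s: 5.25
tool_pos: [0.441, -0.0916, 0.0579]
tool_rot: [10.2, 89.8, 8.4]
force: [1.5, 0.2, -2.4]
grip_width: 0.0242
t 5.25 tcp [ 0.441  -0.0916  0.0579] x [ 0.004  0.001 -1.   ] jawyaw -1.8 F [ 1.5  0.2 -2.4] w 24.2 q [-31.   4.  41. 123.  -4.  53.  10.]
```

View pics/s3.png

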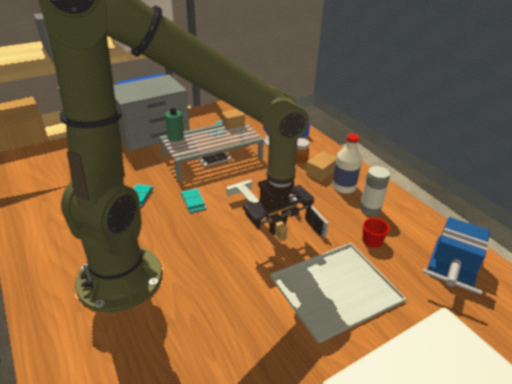

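View pics/c3.png

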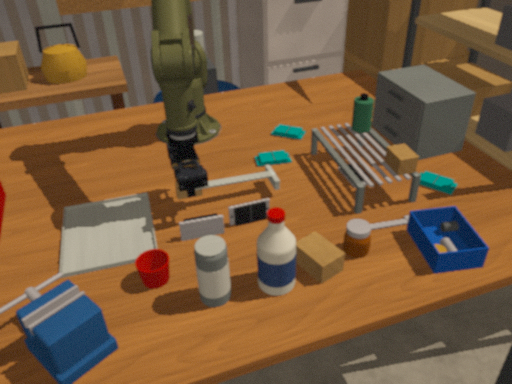

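```bash
cat >> h.py <<'E'
def headpts():
    for n in ['scene','side']:
        c=optics.read_camera(n); W=pts(c); 
        for m in models.masks_of(n,'rake')[:1]:
            k=cv2.erode(m['pixels'].astype(np.uint8),np.ones((3,3)))>0
            P=W[k&~np.isnan(W[...,0])]
            ym=np.percentile(P[:,1],98); Q=P[P[:,1]>ym-.03]
            print(n,round(m['confidence'],2),'end y',round(ym,3),'z',np.round(np.percentile(Q[:,2],[2,50,95]),3),'x',np.round(np.percentile(Q[:,0],[2,50,98]),3))
E
python3 -c "
from h import *
st();headpts()"
```

```text
t 5.35 tcp [ 0.4398 -0.0913  0.0563] x [ 0.002  0.001 -1.   ] jawyaw -1.8 F [ 0.3  0.1 -1. ] w 24.3 q [-31.   5.  41. 124.  -4.  53.  10.]
scene 0.88 end y 0.144 z [0.035 0.054 0.057] x [0.425 0.461 0.495]
side 0.66 end y 0.142 z [0.027 0.046 0.053] x [0.403 0.439 0.485]
```

```bash
python3 -c "
from h import *
plan([.474,.209,.063],-1.8)"
```

```text
shift mm [ -7.9 301.3  25.7] n 7.3 rot [-0.0002 -0.0009  0.    ] n 0.0
```

```bash
python3 -m pendant '[[0,[-7,10,3],[0,0,0]],[0,[-8,30,10],[0,0,0]],[0,[-8,50,20],[0,0,0]],[0,[-8,70,25],[0,0,0]],[0,[-8,90,25],[0,0,0]],[0,[-8,110,25],[0,0,0]],[0,[-8,125,26],[0,0,0]],[0,[-8,135,26],[0,0,0]],[0,[-8,140,26],[0,0,0]],[0,[-8,140,26],[0,0,0]]]'; python3 - <<'E'
from h import *
st(); headpts(); snap('side','s4.png')
c=snap('wrist','w4.png')
plan([.474,.209,.063],-1.8)
E
```

```text
time_s: 6.38
tool_pos: [0.4695, 0.0484, 0.0633]
tool_rot: [-152.5, 90.0, -154.3]
force: [-0.8, -0.3, -1.4]
grip_width: 0.0245
t 6.38 tcp [0.4695 0.0484 0.0633] x [-0.001 -0.    -1.   ] jawyaw -1.7 F [-0.8 -0.3 -1.4] w 24.5 q [-41.   7.  34. 120.  -5.  54.  -6.]
scene 0.65 end y 0.282 z [0.039 0.06  0.064] x [0.448 0.49  0.524]
shift mm [  0.6 162.3  -1. ] n 3.9 rot [-0.0019  0.0001  0.    ] n 0.0
```

View pics/w4.png

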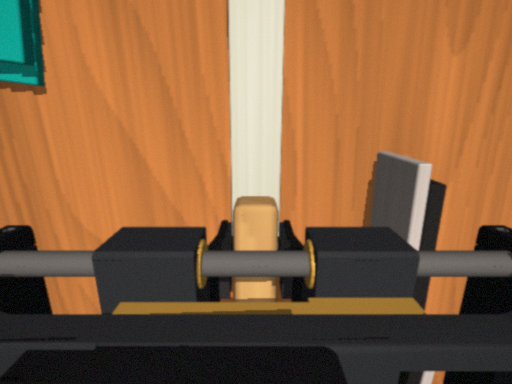

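View pics/s4.png

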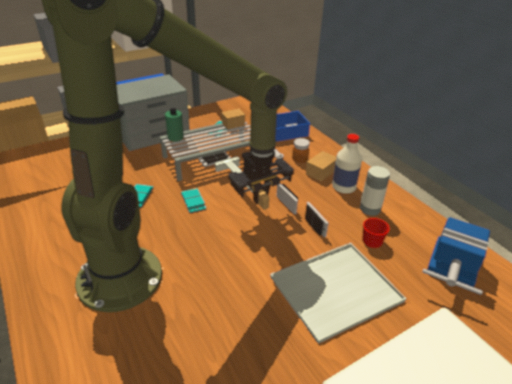

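```bash
python3 -m pendant '[[0,[0,12,0],[0,0,0]],[0,[0,30,0],[0,0,0]],[0,[0,50,0],[0,0,0]],[0,[0,70,0],[0,0,0]],[0,[0,90,0],[0,0,0]],[0,[0,110,0],[0,0,0]],[0,[0,130,0],[0,0,0]],[0,[0,150,0],[0,0,0]],[0,[0,162,0],[0,0,0]],[0,[0,165,0],[0,0,0]]]'; python3 - <<'E'
from h import *
st(); snap('side','s5.png')
snap('scene','c5.png')
c=snap('wrist','w5.png');W=pts(c)
headpts()
E
```

```text
time_s: 7.52
tool_pos: [0.4744, 0.2158, 0.0636]
tool_rot: [82.9, 89.9, 81.3]
force: [0.3, -0.2, -1.2]
grip_width: 0.0242
t 7.52 tcp [0.4744 0.2158 0.0636] x [ 0.     0.001 -1.   ] jawyaw -1.6 F [ 0.3 -0.2 -1.2] w 24.2 q [-51.  13.  26. 113.  -7.  55. -23.]
scene 0.74 end y 0.443 z [0.045 0.062 0.065] x [0.464 0.493 0.515]
side 0.55 end y 0.248 z [0.011 0.054 0.075] x [0.738 0.747 0.786]
```

View pics/w5.png

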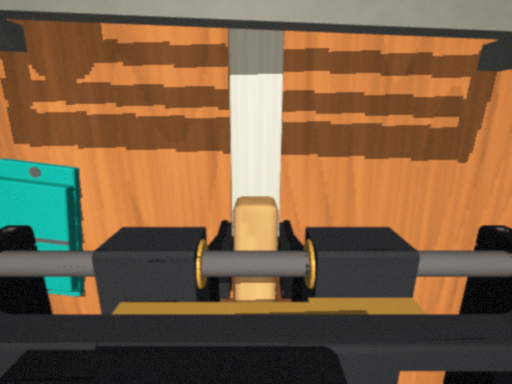

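View pics/s5.png

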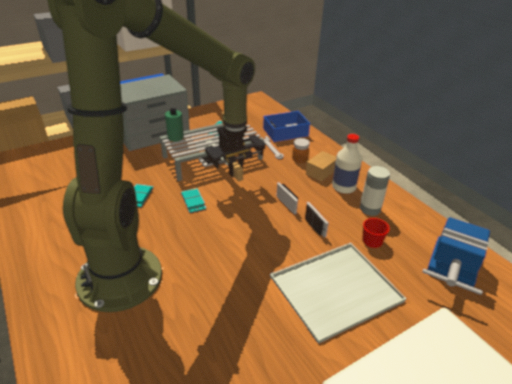

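View pics/c5.png

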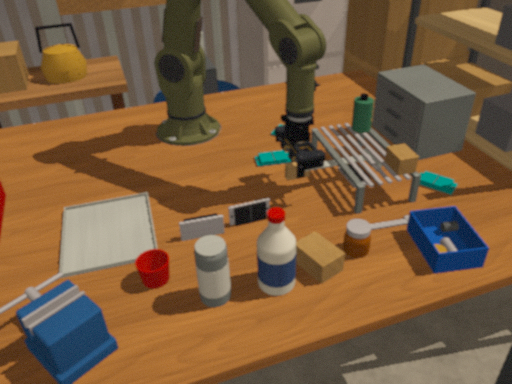

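```bash
python3 -m pendant '[[0,[8,2,0],[0,0,0]],[0,[16,3,0],[0,0,0]],[0,[24,3,0],[0,0,0]],[0,[30,3,0],[0,0,0]],[0,[34,3,0],[0,0,0]],[0,[36,3,0],[0,0,0]],[0,[36,3,0],[0,0,0]]]'; python3 - <<'E'
from h import *
st(); snap('side','s6.png')
E
python3 -m pendant '[[0,[0,-5,0],[0,0,0]],[0,[0,-10,0],[0,0,0]],[0,[0,-18,0],[0,0,0]],[0,[0,-26,0],[0,0,0]],[0,[0,-34,0],[0,0,0]],[0,[0,-42,0],[0,0,0]],[0,[0,-50,0],[0,0,0]],[0,[0,-58,0],[0,0,0]],[0,[0,-65,0],[0,0,0]],[0,[0,-70,0],[0,0,0]]]'; python3 - <<'E'
from h import *
st(); snap('side','s7.png')
snap('scene','c7.png')
snap('wrist','w7.png')
E
```

```text
time_s: 8.45
tool_pos: [0.4746, 0.2153, 0.0269]
tool_rot: [-138.4, 89.9, -140.2]
force: [0.1, -0.1, -1.3]
grip_width: 0.0247
t 8.45 tcp [0.4746 0.2153 0.0269] x [-0.001 -0.001 -1.   ] jawyaw -1.8 F [ 0.1 -0.1 -1.3] w 24.7 q [-50.  16.  26. 115.  -9.  51. -22.]
time_s: 9.33
tool_pos: [0.4727, 0.1445, 0.0276]
tool_rot: [-149.0, 90.0, -150.8]
force: [0.5, 1.7, -1.6]
grip_width: 0.0243
t 9.33 tcp [0.4727 0.1445 0.0276] x [-0. -0. -1.] jawyaw -1.9 F [ 0.5  1.7 -1.6] w 24.3 q [-46.  13.  28. 118.  -8.  50. -15.]
```

View pics/w7.png

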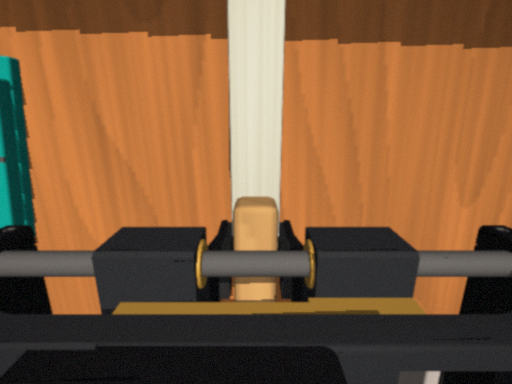

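View pics/s7.png

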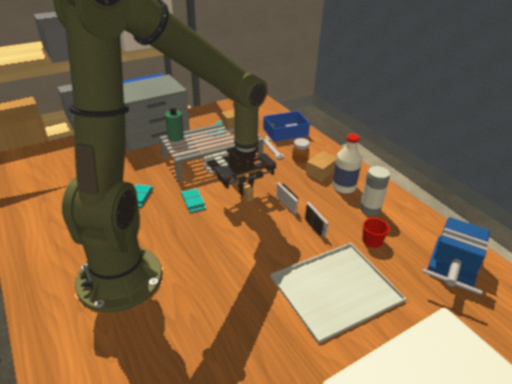

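View pics/c7.png

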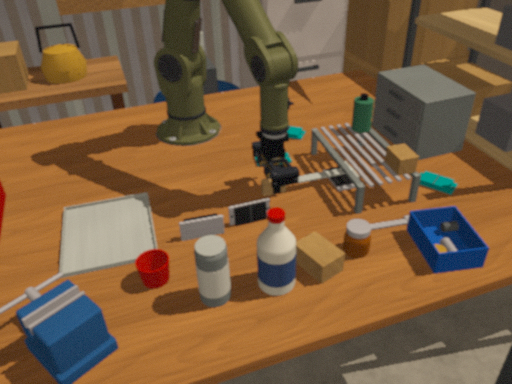

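```bash
python3 -m pendant '[[0,[0,-8,0],[0,0,0]],[0,[0,-17,0],[0,0,0]],[0,[0,-26,0],[0,0,0]],[0,[0,-35,0],[0,0,0]],[0,[0,-44,0],[0,0,0]],[0,[0,-53,0],[0,0,0]],[0,[0,-62,0],[0,0,0]],[0,[0,-71,0],[0,0,0]],[0,[0,-80,0],[0,0,0]],[0,[0,-85,0],[0,0,0]]]';  python3 -m pendant '[[0,[0,-8,0],[0,0,0]],[0,[0,-17,0],[0,0,0]],[0,[0,-26,0],[0,0,0]],[0,[0,-35,0],[0,0,0]],[0,[0,-44,0],[0,0,0]],[0,[0,-53,0],[0,0,0]],[0,[0,-62,0],[0,0,0]],[0,[0,-71,0],[0,0,0]],[0,[0,-80,0],[0,0,0]],[0,[0,-85,0],[0,0,0]]]'; python3 - <<'E'
from h import *
st(); snap('side','s8.png')
snap('scene','c8.png')
snap('wrist','w8.png')
E
```

```text
time_s: 10.32
tool_pos: [0.4699, 0.059, 0.0275]
tool_rot: [-112.3, 90.0, -114.2]
force: [0.3, 1.5, -1.0]
grip_width: 0.0247
time_s: 11.15
tool_pos: [0.4672, -0.0259, 0.0276]
tool_rot: [-94.7, 90.0, -96.6]
force: [0.5, 1.8, -1.8]
grip_width: 0.0246
t 11.15 tcp [ 0.4672 -0.0259  0.0276] x [-0. -0. -1.] jawyaw -1.9 F [ 0.5  1.8 -1.8] w 24.6 q [-33.  10.  35. 122.  -8.  50.   5.]
```

View pics/w8.png

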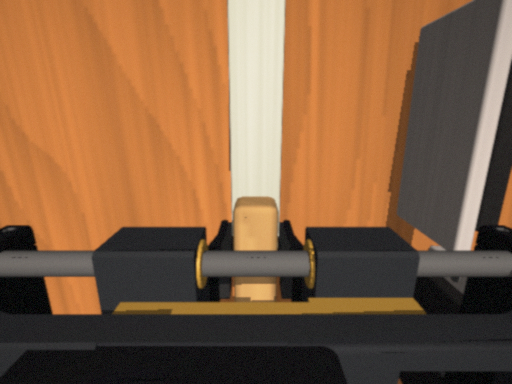

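View pics/s8.png

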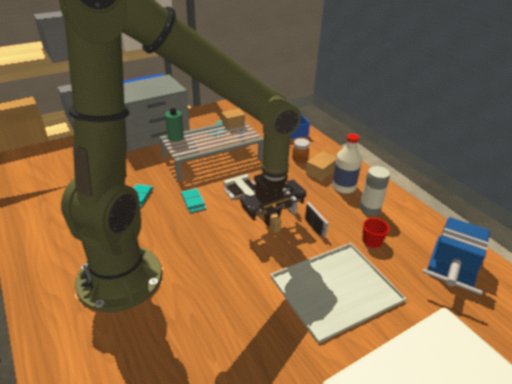

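View pics/c8.png

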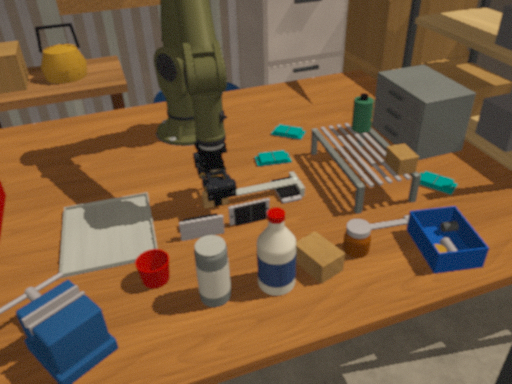

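```bash
python3 -m pendant '[[0,[-10,0,0],[0,0,0]],[0,[-20,0,0],[0,0,0]],[0,[-30,0,0],[0,0,0]],[0,[-40,0,0],[0,0,0]],[0,[-45,0,0],[0,0,0]],[0,[-45,0,0],[0,0,0]]]'; python3 - <<'E'
from h import *
st(); headpts(); snap('side','s9.png')
plan([.44,-.13,.072],30)
E
```

```text
time_s: 11.8
tool_pos: [0.4687, -0.0239, 0.0745]
tool_rot: [20.1, 89.8, 18.3]
force: [0.2, -0.1, -1.0]
grip_width: 0.0245
t 11.8 tcp [ 0.4687 -0.0239  0.0745] x [ 0.004  0.001 -1.   ] jawyaw -1.8 F [ 0.2 -0.1 -1. ] w 24.5 q [-34.   5.  36. 120.  -4.  55.   2.]
scene 0.71 end y 0.212 z [0.053 0.073 0.077] x [0.442 0.489 0.523]
side 0.81 end y 0.21 z [0.045 0.065 0.071] x [0.433 0.468 0.513]
shift mm [ 1.000e-01 -1.066e+02 -2.350e+01] n 2.6 rot [-5.552e-01 -1.000e-03 -1.000e-04] n 4.4
```

View pics/s9.png

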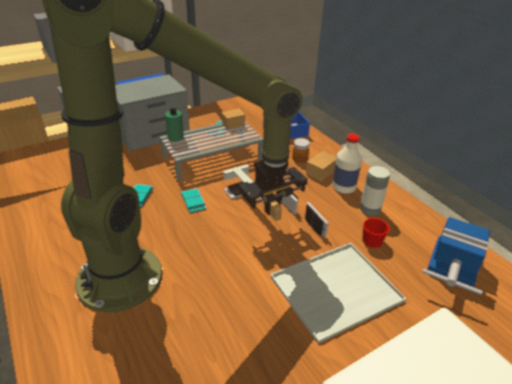

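```bash
python3 -m pendant '[[0,[0,-10,-2],[-0.05,0,0]],[0,[0,-25,-5],[-0.12,0,0]],[0,[0,-40,-9],[-0.2,0,0]],[0,[0,-60,-13],[-0.28,0,0]],[0,[0,-75,-17],[-0.36,0,0]],[0,[0,-90,-20],[-0.44,0,0]],[0,[0,-100,-22],[-0.51,0,0]],[0,[0,-107,-23],[-0.555,0,0]],[0,[0,-107,-23],[-0.555,0,0]],[0,[0,-107,-23],[-0.555,0,0]]]'; python3 -m pendant '[[0,[10,0,0],[0,0,0]],[0,[20,0,0],[0,0,0]],[0,[30,0,0],[0,0,0]],[0,[38,0,0],[0,0,0]],[0,[43,0,0],[0,0,0]],[0,[45,0,0],[0,0,0]],[0,[45,0,0],[0,0,0]]]'; python3 - <<'E'
from h import *
st(); snap('side','s10.png'); snap('scene','c10.png')
E
```

```text
time_s: 12.88
tool_pos: [0.4407, -0.1306, 0.0722]
tool_rot: [140.2, 90.0, 170.1]
force: [-0.3, 0.8, -1.2]
grip_width: 0.0242
time_s: 13.47
tool_pos: [0.4404, -0.1304, 0.0269]
tool_rot: [153.5, 89.9, -176.5]
force: [0.3, 0.8, -1.2]
grip_width: 0.0245
t 13.47 tcp [ 0.4404 -0.1304  0.0269] x [-0.002 -0.    -1.   ] jawyaw 30.0 F [ 0.3  0.8 -1.2] w 24.5 q [-24.  10.  39. 123.  -8.  50.  51.]
```

View pics/s10.png

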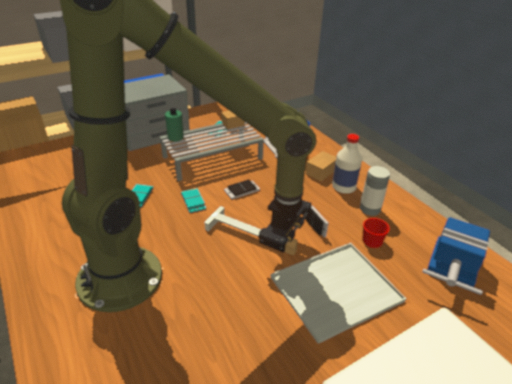

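View pics/c10.png

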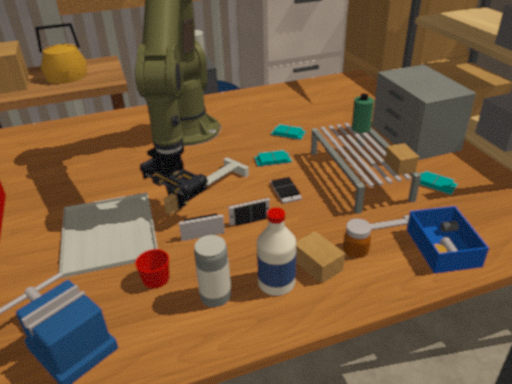

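```bash
python3 -m pendant '[[0,[2,0,0],[0,0,0]],[40,[2,0,0],[0,0,0]],[50,[2,0,0],[0,0,0]],[50,[2,0,0],[0,0,0]],[50,[2,0,0],[0,0,0]],[50,[-20,0,0],[0,0,0]],[50,[-60,0,0],[0,0,0]],[50,[-100,0,0],[0,0,0]],[50,[-140,0,0],[0,0,0]],[50,[-170,0,0],[0,0,0]]]' ; python3 - <<'E'
from h import *
st(); c=snap('wrist','w11.png'); W=pts(c)
plan([.53,.10,.26],88)
def rect(P):
    c,s,a=cv2.minAreaRect((P[:,:2]*1000).astype(np.float32)); return np.round(c,1),np.round(s,1),round(a,1)
for n in ['scene','side']:
    c=optics.read_camera(n); W=pts(c)
    def sel(x0,x1,y0,y1,z0,z1):
        m=(W[...,0]>x0)&(W[...,0]<x1)&(W[...,1]>y0)&(W[...,1]<y1)&(W[...,2]>z0)&(W[...,2]<z1); return W[m]
    H=sel(.38,.6,.10,.3,.011,.026);print('lost',len(H),rect(H))
    H=sel(.38,.52,-.2,-.05,.040,.055);print('handle',len(H),rect(H))
E
```

```text
time_s: 14.4
tool_pos: [0.4416, -0.1309, 0.2009]
tool_rot: [-22.8, 89.8, 7.1]
force: [0.0, -1.0, 0.3]
grip_width: 0.0502
t 14.4 tcp [ 0.4416 -0.1309  0.2009] x [ 0.004  0.    -1.   ] jawyaw 29.9 F [ 0.  -1.   0.3] w 50.2 q [-27.  -6.  39. 113.   4.  71.  40.]
shift mm [-52.9 157.7 189.9] n 6.1 rot [-1.0132  0.0071  0.0103] n 8.1
lost 417 (array([482.2, 172.5]), array([ 58.5, 101. ]), 87.6)
handle 181 (array([ 446.6, -135.6]), array([24.1, 70.8]), 30.9)
lost 280 (array([475.7, 173. ]), array([62.7, 89.1]), 86.6)
handle 161 (array([ 442.8, -135.4]), array([25.4, 69.8]), 29.0)
```

View pics/w11.png

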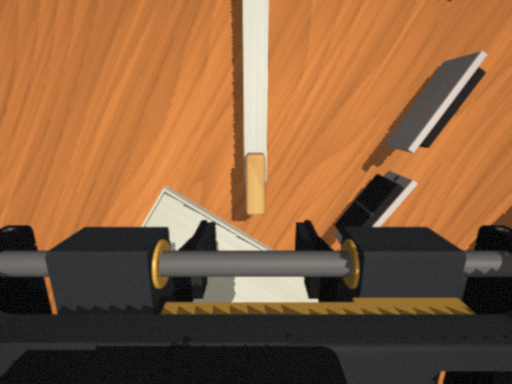

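```bash
python3 - <<'E'
from h import *
plan([.622,.033,.20],88)
E
```

```text
shift mm [  1.3  52.2 237.1] n 5.8 rot [-1.0124  0.0041  0.005 ] n 8.1
```

```bash
python3 -m pendant '[[0,[0,52,237],[-1.012,0.004,0.004]],[0,[0,52,237],[-1.012,0.004,0.004]],[0,[0,52,237],[-1.012,0.004,0.004]],[0,[0,52,237],[-1.012,0.004,0.004]],[0,[0,52,237],[-1.012,0.004,0.004]],[0,[0,52,237],[-1.012,0.004,0.004]],[0,[0,52,237],[-1.012,0.004,0.004]],[0,[0,52,237],[-1.012,0.004,0.004]],[0,[0,52,237],[-1.012,0.004,0.004]],[0,[0,52,237],[-1.012,0.004,0.004]]]' ; python3 - <<'E'
from h import *
st()
plan([.622,.033,.06],88)
c=snap('wrist','w12.png'); W=pts(c)
m=(W[...,0]>.54)&(W[...,0]<.61)&(W[...,1]>-.04)&(W[...,1]<.12)&(W[...,2]>.045)&(W[...,2]<.065)
P=W[m];print(len(P),cv2.minAreaRect((P[:,:2]*1000).astype(np.float32)) if len(P)>5 else 0)
E
```

```text
time_s: 15.38
tool_pos: [0.6194, 0.0324, 0.1957]
tool_rot: [106.2, 89.5, -166.1]
force: [-0.1, 0.9, 0.2]
grip_width: 0.001
t 15.38 tcp [0.6194 0.0324 0.1957] x [-0.008 -0.002 -1.   ] jawyaw 87.8 F [-0.1  0.9  0.2] w 1.0 q [-30.  18.  30.  92.  -9.  74.  89.]
shift mm [135.7  -3.6   1. ] n 3.3 rot [-0.004  -0.0023 -0.008 ] n 0.1
1760 ((568.3436889648438, 25.549724578857422), (25.850818634033203, 133.22438049316406), 4.37697696685791)
```

View pics/w12.png

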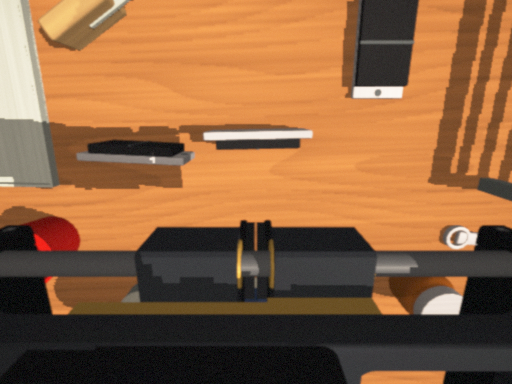

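```bash
python3 -m pendant '[[0,[40,-4,1],[0,0,-0.008]],[0,[80,-4,1],[0,0,-0.008]],[0,[115,-4,1],[0,0,-0.008]],[0,[135,-4,1],[0,0,-0.008]],[0,[135,-4,1],[0,0,-0.008]],[0,[135,-4,1],[0,0,-0.008]]]';python3 -c "
from h import *
st()"
python3 -m pendant '[[0,[0,8,0],[0,0,0]],[0,[0,14,0],[0,0,0]],[0,[0,20,0],[0,0,0]],[0,[0,24,0],[0,0,0]],[0,[0,27,0],[0,0,0]],[0,[0,30,0],[0,0,0]],[0,[0,33,0],[0,0,0]],[0,[0,36,0],[0,0,0]],[0,[0,39,0],[0,0,0]],[0,[0,42,0],[0,0,0]]]';python3 -c "
from h import *
st();snap('wrist','w13.png');snap('scene','c13.png')"
```

```text
time_s: 15.93
tool_pos: [0.6226, 0.0332, 0.0619]
tool_rot: [-162.2, 89.9, -74.3]
force: [-0.1, -0.3, 0.8]
grip_width: 0.0007
t 15.93 tcp [0.6226 0.0332 0.0619] x [ 0.001 -0.002 -1.   ] jawyaw 87.8 F [-0.1 -0.3  0.8] w 0.7 q [-28.  25.  28.  99. -13.  59.  92.]
time_s: 16.77
tool_pos: [0.5816, 0.0351, 0.0625]
tool_rot: [-115.2, 89.8, -27.2]
force: [0.3, 0.2, -0.2]
grip_width: 0.0003
t 16.77 tcp [0.5816 0.0351 0.0625] x [ 0.003 -0.002 -1.   ] jawyaw 88.0 F [ 0.3  0.2 -0.2] w 0.3 q [-30.  20.  28. 105. -11.  57.  91.]
```

View pics/w13.png

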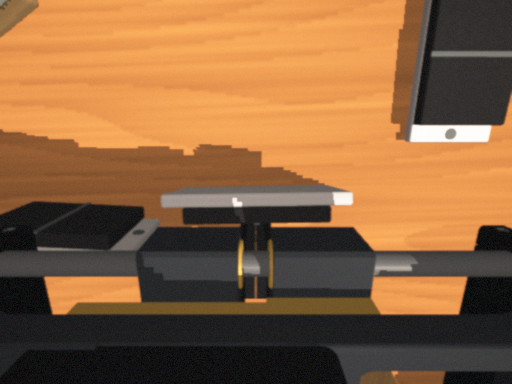

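View pics/c13.png

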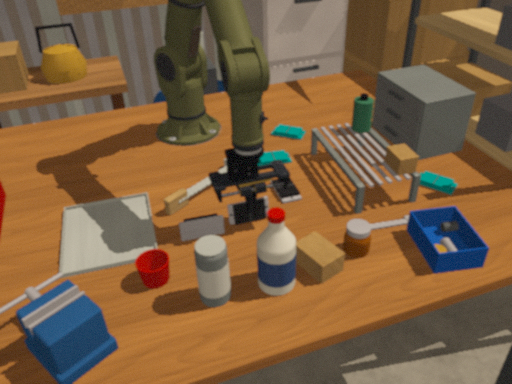

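```bash

python3 -m pendant '[[0,[0,2,0],[0,0,0]],[0,[0,4,0],[0,0,0]],[0,[0,6,0],[0,0,0]],[0,[0,8,0],[0,0,0]],[0,[0,10,0],[0,0,0]],[0,[0,12,0],[0,0,0]]]';python3 -c "
from h import *
st();snap('wrist','w14.png');snap('scene','c14.png')"
```

```text
time_s: 17.37
tool_pos: [0.5694, 0.0356, 0.0624]
tool_rot: [-117.3, 89.8, -29.3]
force: [-0.1, -0.1, 0.8]
grip_width: 0.0003
t 17.37 tcp [0.5694 0.0356 0.0624] x [ 0.003 -0.002 -1.   ] jawyaw 88.0 F [-0.1 -0.1  0.8] w 0.3 q [-31.  19.  28. 107. -10.  57.  90.]
```

View pics/w14.png

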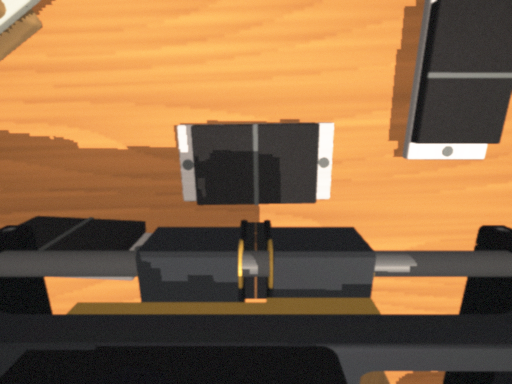

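```bash
python3 -m pendant '[[0,[-25,0,0],[0,0,0]],[0,[-50,0,0],[0,0,0]],[0,[-60,10,-40],[0,0,0]],[0,[-60,40,-100],[0,0,0]],[0,[-60,42,-135],[0,0,0]],[0,[-60,42,-135],[0,0,0]],[0,[-60,42,-135],[0,0,0]],[0,[-60,42,-135],[0,0,0]]]'; python3 - <<'E'
from h import *
st()
plan([.53,-.099,.06],88)
E
```

```text
time_s: 18.13
tool_pos: [0.5226, -0.0988, 0.1228]
tool_rot: [-103.2, 89.8, -15.5]
force: [-0.1, 0.8, 0.2]
grip_width: 0.0003
t 18.13 tcp [ 0.5226 -0.0988  0.1228] x [ 0.004 -0.001 -1.   ] jawyaw 87.8 F [-0.1  0.8  0.2] w 0.3 q [-23.  10.  34. 109.  -6.  62. 101.]
shift mm [62.8 -7.2  0.2] n 1.5 rot [-0.0037 -0.0008  0.0036] n 0.0
```

```bash
python3 -m pendant '[[0,[25,-7,0],[0,0,0]],[0,[50,-7,0],[0,0,0]],[0,[62,-7,0],[0,0,0]],[0,[62,-7,0],[0,0,0]]]'; python3 -m pendant '[[0,[0,-8,0],[0,0,0]],[0,[0,-16,0],[0,0,0]],[0,[0,-22,0],[0,0,0]],[0,[0,-26,0],[0,0,0]],[0,[0,-29,0],[0,0,0]],[0,[0,-32,0],[0,0,0]],[0,[0,-34,0],[0,0,0]],[0,[0,-36,0],[0,0,0]],[0,[0,-38,0],[0,0,0]],[0,[0,-40,0],[0,0,0]]]';python3 -c "
from h import *
st();snap('scene','c15.png')"
```

```text
time_s: 18.47
tool_pos: [0.5278, -0.0961, 0.0574]
tool_rot: [112.0, 89.8, -159.9]
force: [-0.7, 1.1, 0.1]
grip_width: 0.0004
time_s: 19.3
tool_pos: [0.57, -0.0995, 0.0606]
tool_rot: [-114.8, 89.8, -26.9]
force: [0.1, -0.4, -0.3]
grip_width: 0.0005
t 19.3 tcp [ 0.57   -0.0995  0.0606] x [ 0.003 -0.001 -1.   ] jawyaw 88.0 F [ 0.1 -0.4 -0.3] w 0.5 q [-20.  21.  33. 106. -13.  57. 106.]
```

View pics/c15.png

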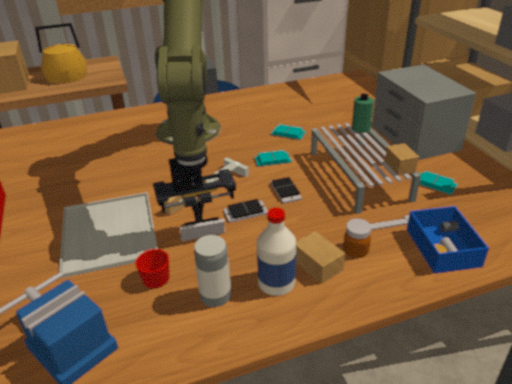

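```bash
python3 -m pendant '[[0,[0,-2,0],[0,0,0]],[0,[0,-4,0],[0,0,0]],[0,[0,-6,0],[0,0,0]],[0,[0,-8,0],[0,0,0]],[0,[0,-10,0],[0,0,0]],[0,[0,-12,0],[0,0,0]],[0,[0,-13,0],[0,0,0]]]';python3 -c "
from h import *
st();snap('scene','c16.png');snap('wrist','w16.png')"
```

```text
time_s: 19.93
tool_pos: [0.5832, -0.1, 0.0607]
tool_rot: [-116.3, 89.8, -28.3]
force: [0.5, 0.5, -0.1]
grip_width: 0.0004
t 19.93 tcp [ 0.5832 -0.1     0.0607] x [ 0.003 -0.002 -1.   ] jawyaw 88.0 F [ 0.5  0.5 -0.1] w 0.4 q [-20.  22.  32. 104. -14.  58. 106.]
```

View pics/c16.png

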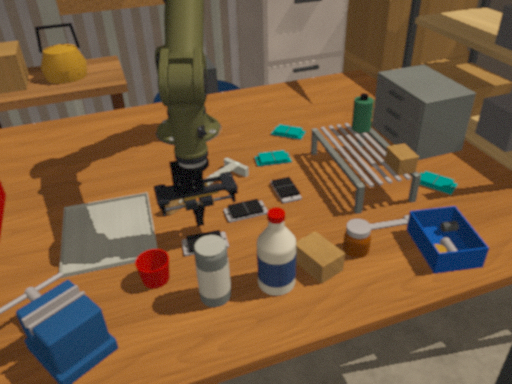

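```bash
python3 - <<'E'
from h import *
st()
plan([.60,-.18,.26],-4)
def rect(P):
    c,s,a=cv2.minAreaRect((P[:,:2]*1000).astype(np.float32)); return np.round(c,1),np.round(s,1),round(a,1)
for n in ['scene','side']:
    c=optics.read_camera(n); W=pts(c)
    m=models.masks_of(n,'tray')[0]; k=m['pixels']
    P=W[k&~np.isnan(W[...,0])]; print(n,'tray',rect(P[(P[:,2]<.02)]))
    cnt,_=cv2.findContours(k.astype(np.uint8),cv2.RETR_EXTERNAL,cv2.CHAIN_APPROX_NONE)
    cn=max(cnt,key=cv2.contourArea)
    # intersect the outline rays with z=0.012
    T=np.array(c['cam_to_world']); uv=cn[:,0,:].astype(float)
    d=np.stack([(uv[:,0]-c['cx'])/c['fx'],-(uv[:,1]-c['cy'])/c['fy'],-np.ones(len(uv))],1)@T[:3,:3].T
    o=T[:3,3]; t=(.012-o[2])/d[:,2]; Q=o+d*t[:,None]; print('   outline@12mm',rect(Q))
E
```

```text
t 20.03 tcp [ 0.583  -0.1     0.0606] x [ 0.003 -0.002 -1.   ] jawyaw 88.0 F [-0.2  0.  -1.3] w 0.1 q [-20.  22.  32. 104. -14.  58. 106.]
shift mm [-199.2  -20.4  -79.7] n 5.2 rot [-1.5364e+00 -3.4000e-03  1.1000e-03] n 12.3
scene tray (array([ 469.4, -323.4]), array([230.6, 297.3]), 86.1)
   outline@12mm (array([ 480.3, -322.3]), array([229.1, 288.8]), 86.5)
side tray (array([ 484.9, -316.4]), array([241.5, 285.9]), 86.5)
   outline@12mm (array([ 474.9, -323.6]), array([234.9, 278.9]), 86.4)
```

```bash
python3 -m pendant '[[80,[-42,0,0],[0,0,0]],[80,[-84,0,0],[0.1,0,0]],[80,[-199,-20,-80],[1.606,0,0]],[80,[-199,-20,-80],[1.606,0,0]],[80,[-199,-20,-80],[1.606,0,0]],[80,[-199,-20,-80],[1.606,0,0]],[80,[-199,-20,-80],[1.606,0,0]],[80,[-199,-20,-80],[1.606,0,0]],[80,[-199,-20,-80],[1.606,0,0]],[80,[-199,-20,-80],[1.606,0,0]]]' 40; python3 -c "
from h import *
st();plan([.60,-.18,.26],-4)"
```

```text
time_s: 21.07
tool_pos: [0.5993, -0.1804, 0.2599]
tool_rot: [-47.9, 89.8, -23.4]
force: [-0.5, -0.1, 0.0]
grip_width: 0.0595
t 21.07 tcp [ 0.5993 -0.1804  0.2599] x [ 0.003 -0.001 -1.   ] jawyaw 24.6 F [-0.5 -0.1  0. ] w 59.5 q [-23.  19.  47.  87. -14.  80.  50.]
shift mm [-0.1  0.1  0.8] n 0.0 rot [0.4987 0.0027 0.0018] n 4.0
```

```bash
python3 -m pendant '[[80,[0,0,0],[0.499,0,0]],[80,[0,0,0],[0.499,0,0]],[80,[0,0,0],[0.499,0,0]],[80,[0,0,0],[0.499,0,0]],[80,[0,0,0],[0.499,0,0]],[80,[0,0,0],[0.499,0,0]]]' 40; cat >> h.py <<'E'
def rect(P):
    c,s,a=cv2.minAreaRect((P[:,:2]*1000).astype(np.float32)); return np.round(c,1),np.round(s,1),round(a,1)
def padfit(W,x0,x1,y0,y1,z0=.003,z1=.026):
    m=(W[...,0]>x0)&(W[...,0]<x1)&(W[...,1]>y0)&(W[...,1]<y1)&(W[...,2]>z0)&(W[...,2]<z1)
    m=cv2.morphologyEx(m.astype(np.uint8),cv2.MORPH_OPEN,np.ones((3,3)))
    k,l,s,_=cv2.connectedComponentsWithStats(m)
    if k<2: return None
    b=1+np.argmax(s[1:,4]); P=W[l==b]
    return len(P),rect(P),np.round(np.percentile(P[:,2],[50,95]),4)
E
python3 - <<'E'
from h import *
st()
c=snap('wrist','w17.png'); 
for n in ['wrist','scene','side']:
    c=optics.read_camera(n); W=pts(c)
    print(n,'A',padfit(W,.56,.70,-.18,-.035,.006),'B',padfit(W,.48,.60,-.035,.11,.006),'L',padfit(W,.38,.6,.12,.25,.006))
E
```

```text
time_s: 21.57
tool_pos: [0.5993, -0.1802, 0.2597]
tool_rot: [-28.6, 89.8, -32.0]
force: [-0.2, -0.1, 0.4]
grip_width: 0.0795
t 21.57 tcp [ 0.5993 -0.1802  0.2597] x [ 0.003 -0.002 -1.   ] jawyaw -3.4 F [-0.2 -0.1  0.4] w 79.5 q [-26.  20.  52.  87. -16.  81.  23.]
wrist A (3504, (array([616.8, -98.3]), array([109.8,  56.1]), 85.3), array([0.0178, 0.0193])) B (2151, (array([528.4,   8.1]), array([51.3, 56.1]), 89.3), array([0.0177, 0.0194])) L None
scene A (397, (array([ 615.7, -101.2]), array([ 59.5, 112.8]), 0.2), array([0.0193, 0.0224])) B (623, (array([530.8,  33.8]), array([110.6,  63.9]), 88.7), array([0.0192, 0.0225])) L (487, (array([484.2, 172.4]), array([ 57.9, 102.1]), 87.9), array([0.0194, 0.0228]))
side A (403, (array([616.1, -96.4]), array([98.6, 58.7]), 86.9), array([0.0161, 0.0195])) B (354, (array([528.5,  38.6]), array([103.4,  58.1]), 86.7), array([0.016 , 0.0194])) L (316, (array([479.9, 171.5]), array([98.1, 60.7]), 0.3), array([0.016 , 0.0194]))
```

View pics/w17.png

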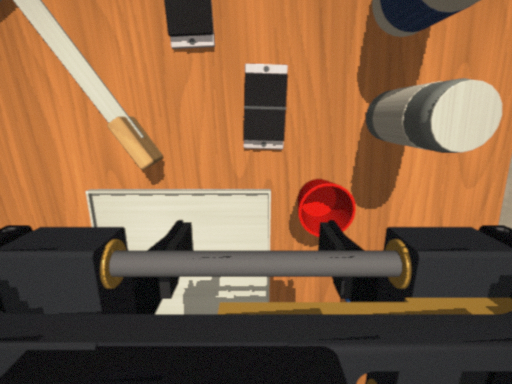

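```bash
python3 - <<'E'
from h import *
plan([.617,-.099,.07],-4.5)
plan([.617,-.099,.0205],-4.5)
E
```

```text
shift mm [189.8  82.5  12. ] n 5.0 rot [0.0166 0.003  0.0011] n 0.1
shift mm [239.3  82.5  11.8] n 6.1 rot [0.0166 0.003  0.0011] n 0.1
```

```bash
python3 -m pendant '[[80,[40,25,4],[0.017,0.003,0]],[80,[80,50,8],[0.017,0.003,0]],[80,[120,75,12],[0.017,0.003,0]],[80,[160,82,12],[0.017,0.003,0]],[80,[189,82,12],[0.017,0.003,0]],[80,[189,82,12],[0.017,0.003,0]],[80,[189,82,12],[0.017,0.003,0]]]' 40; python3 -c "
from h import *
st();plan([.617,-.099,.0205],-4.5)"
```

```text
time_s: 22.35
tool_pos: [0.6154, -0.0993, 0.0691]
tool_rot: [-157.1, 89.7, -161.7]
force: [-0.4, -1.1, 0.9]
grip_width: 0.0799
t 22.35 tcp [ 0.6154 -0.0993  0.0691] x [-0.005 -0.002 -1.   ] jawyaw -4.6 F [-0.4 -1.1  0.9] w 79.9 q [-29.  29.  46.  99. -23.  62.  20.]
shift mm [48.5  0.6  1.8] n 1.2 rot [-0.0011 -0.0051  0.0021] n 0.0
```

```bash
python3 -m pendant '[[80,[15,0,1],[0,0,0]],[80,[30,0,1],[0,0,0]],[80,[42,0,1],[0,0,0]],[80,[48,0,1],[0,0,0]],[80,[48,0,1],[0,0,0]],[50,[48,0,1],[0,0,0]],[50,[48,0,1],[0,0,0]],[40,[48,0,1],[0,0,0]],[40,[48,0,1],[0,0,0]],[40,[48,0,1],[0,0,0]]]' 45; python3 -m pendant '[[40,[0,0,0],[0,0,0]],[40,[0,0,0],[0,0,0]],[40,[0,0,0],[0,0,0]],[40,[-10,0,0],[0,0,0]],[40,[-30,0,0],[0,0,0]],[40,[-60,0,0],[0,0,0]],[40,[-90,0,0],[0,0,0]],[40,[-90,0,0],[0,0,0]]]'; python3 -c "
from h import *
st();snap('side','s18.png');snap('scene','c18.png')"
```

```text
time_s: 23.18
tool_pos: [0.6181, -0.0997, 0.0233]
tool_rot: [-94.9, 89.9, -99.6]
force: [-1.0, -0.1, 0.6]
grip_width: 0.056
time_s: 23.85
tool_pos: [0.6217, -0.1008, 0.1186]
tool_rot: [-8.4, 89.5, -13.0]
force: [2.0, -1.1, -2.3]
grip_width: 0.0553
t 23.85 tcp [ 0.6217 -0.1008  0.1186] x [ 0.009 -0.002 -1.   ] jawyaw -4.6 F [ 2.  -1.1 -2.3] w 55.3 q [-31.  26.  48.  96. -21.  66.  18.]
```

View pics/s18.png

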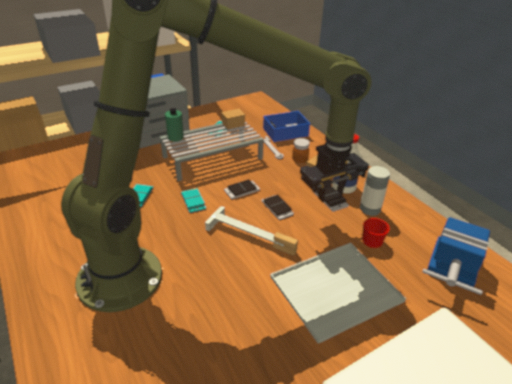

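```bash
python3 - <<'E'
from h import *
plan([.539,-.379,.14],86.4)
plan([.478,-.323,.14],86.4)
E
```

```text
shift mm [ -26.3 -285.   -56.9] n 7.0 rot [ 1.5531e+00  2.2000e-03 -7.0000e-04] n 12.4
shift mm [ -26.5 -234.1 -122.2] n 6.4 rot [ 1.5531e+00  2.2000e-03 -7.0000e-04] n 12.4
```

```bash
python3 -m pendant '[[40,[-15,-15,-5],[-0.08,0,0]],[40,[-25,-45,-10],[-0.2,0,0]],[40,[-26,-80,-17],[-0.32,0,0]],[40,[-26,-115,-24],[-0.44,0,0]],[40,[-26,-150,-30],[-0.56,0,0]],[40,[-26,-185,-37],[-0.68,0,0]],[40,[-26,-220,-44],[-0.8,0,0]],[40,[-26,-250,-50],[-0.92,0,0]],[40,[-26,-275,-55],[-1.04,0,0]],[40,[-26,-285,-57],[-1.15,0,0]]]'; python3 -c "
from h import *
st();plan([.539,-.379,.14],86.4)"
```

```text
time_s: 24.78
tool_pos: [0.5339, -0.3837, 0.1366]
tool_rot: [146.7, 89.7, -152.1]
force: [-1.2, -1.0, -3.7]
grip_width: 0.0558
t 24.78 tcp [ 0.5339 -0.3837  0.1366] x [-0.005 -0.003 -1.   ] jawyaw 61.2 F [-1.2 -1.  -3.7] w 55.8 q [  4.  27.  39.  90. -17.  69. 107.]
shift mm [-3.4 -2.2  6.6] n 0.2 rot [-0.439  -0.0042 -0.0043] n 3.5
```

```bash
python3 -m pendant '[[40,[-3,-2,6],[-0.12,0,0]],[40,[-3,-2,6],[-0.24,-0.004,-0.004]],[40,[-3,-2,6],[-0.36,-0.004,-0.004]],[40,[-3,-2,6],[-0.439,-0.004,-0.004]],[40,[-3,-2,6],[-0.439,-0.004,-0.004]],[40,[-3,-2,6],[-0.439,-0.004,-0.004]]]'; python3 - <<'E'
from h import *
st();plan([.539,-.379,.06],86.4);c=snap('wrist','w19.png'); snap('side','s19.png'); W=pts(c)
for n in ['side','scene']:
    c=optics.read_camera(n);W=pts(c)
    m=(W[...,0]>.3)&(W[...,0]<.7)&(W[...,1]>-.46)&(W[...,1]<-.19)&(W[...,2]>.009)&(W[...,2]<.018); print(n,rect(W[m]))
    for b in [(.33,.37,-.45,-.2),(.33,.62,-.45,-.41)]:
        m=(W[...,0]>b[0])&(W[...,0]<b[1])&(W[...,1]>b[2])&(W[...,1]<b[3])&(W[...,2]>.008)&(W[...,2]<.018); print(m.sum(),np.round(np.nanpercentile(W[m],[5,50,95],axis=0),3).tolist())
E
```

```text
time_s: 25.28
tool_pos: [0.542, -0.3739, 0.14]
tool_rot: [-24.8, 89.8, 61.5]
force: [0.8, -0.2, -3.6]
grip_width: 0.0556
t 25.28 tcp [ 0.542  -0.3739  0.14  ] x [ 0.002  0.003 -1.   ] jawyaw 86.3 F [ 0.8 -0.2 -3.6] w 55.6 q [  7.  25.  34.  90. -15.  69. 129.]
shift mm [80.   2.8 -5.5] n 1.9 rot [-0.0021  0.0034  0.0016] n 0.0
side (array([ 509.1, -324.1]), array([228.6, 333.6]), 86.4)
147 [[0.339, -0.427, 0.008], [0.345, -0.34, 0.01], [0.364, -0.205, 0.013]]
185 [[0.34, -0.44, 0.008], [0.466, -0.431, 0.01], [0.604, -0.417, 0.014]]
scene (array([ 517.3, -324.3]), array([230.1, 356. ]), 87.7)
160 [[0.343, -0.347, 0.008], [0.349, -0.278, 0.012], [0.362, -0.212, 0.016]]
155 [[0.452, -0.44, 0.008], [0.545, -0.433, 0.013], [0.608, -0.414, 0.016]]
```

View pics/w19.png

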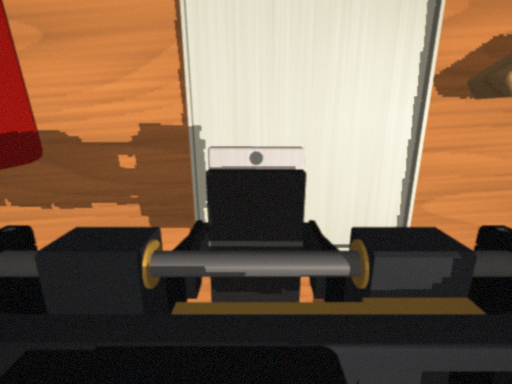

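View pics/s19.png

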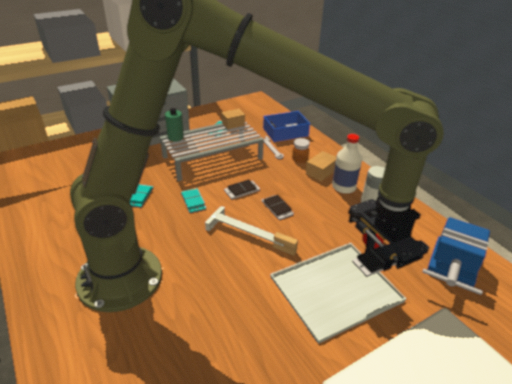

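```bash
python3 -m pendant '[[40,[30,3,-5],[0,0,0]],[40,[60,3,-5],[0,0,0]],[40,[85,3,-5],[0,0,0]],[40,[98,3,-5],[0,0,0]],[40,[105,3,-5],[0,0,0]],[40,[110,3,-5],[0,0,0]],[40,[112,3,-5],[0,0,0]],[40,[112,3,-5],[0,0,0]]]'; python3 -c "
from h import *
st()"
```

```text
time_s: 26.15
tool_pos: [0.541, -0.3798, 0.0311]
tool_rot: [-82.1, 89.6, 4.3]
force: [-1.0, 0.3, -4.3]
grip_width: 0.0555
t 26.15 tcp [ 0.541  -0.3798  0.0311] x [ 0.006  0.    -1.   ] jawyaw 86.4 F [-1.   0.3 -4.3] w 55.5 q [  9.  32.  31.  95. -19.  58. 133.]
```

```bash
python3 -m pendant '[[40,[1,0,0],[0,0,0]],[40,[2,0,0],[0,0,0]],[40,[3,0,0],[0,0,0]],[40,[4,0,0],[0,0,0]],[40,[4,0,0],[0,0,0]]]'; python3 -c "
from h import *
st()"
```

```text
time_s: 26.57
tool_pos: [0.5405, -0.3795, 0.0264]
tool_rot: [-75.2, 89.7, 11.2]
force: [0.7, -0.2, -3.5]
grip_width: 0.0554
t 26.57 tcp [ 0.5405 -0.3795  0.0264] x [ 0.005  0.001 -1.   ] jawyaw 86.4 F [ 0.7 -0.2 -3.5] w 55.4 q [  9.  32.  31.  95. -19.  58. 133.]
```

```bash
python3 -m pendant '[[40,[1,0,0],[0,0,0]],[40,[2,0,0],[0,0,0]],[40,[2,0,0],[0,0,0]]]'; python3 -m pendant '[[40,[1,0,0],[0,0,0]],[40,[1,0,0],[0,0,0]]]'
```

```text
time_s: 26.82
tool_pos: [0.5406, -0.3795, 0.0263]
tool_rot: [-66.9, 89.7, 19.6]
force: [-3.2, 3.9, 8.5]
grip_width: 0.0556
time_s: 26.98
tool_pos: [0.5406, -0.3795, 0.0262]
tool_rot: [-64.5, 89.6, 21.9]
force: [-6.4, 4.5, 14.2]
grip_width: 0.0555
```

```bash
python3 -m pendant '[[40,[-2,0,0],[0,0,0]],[64,[-2,0,0],[0,0,0]],[68,[-2,0,0],[0,0,0]],[68,[-2,0,0],[0,0,0]],[68,[-20,0,0],[0,0,0]],[68,[-60,0,0],[0,0,0]],[68,[-100,0,0],[0,0,0]],[68,[-130,0,0],[0,0,0]],[68,[-160,0,0],[0,0,0]],[68,[-160,0,0],[0,0,0]]]'; python3 - <<'E'
from h import *
st();snap('side','s20.png'); snap('scene','c20.png')
plan([.53,-.07,.26],-2)
for n in ['scene','side']:
    c=optics.read_camera(n); W=pts(c)
    print(n,'A',padfit(W,.46,.62,-.43,-.33,.011))
E
```

```text
time_s: 27.82
tool_pos: [0.5423, -0.3824, 0.1906]
tool_rot: [-104.0, 89.1, -17.6]
force: [1.3, -1.1, 1.6]
grip_width: 0.0678
t 27.82 tcp [ 0.5423 -0.3824  0.1906] x [ 0.015 -0.005 -1.   ] jawyaw 86.4 F [ 1.3 -1.1  1.6] w 67.8 q [  7.  23.  35.  87. -14.  73. 129.]
shift mm [-75.4  29.1 309.1] n 7.7 rot [1.5432 0.0062 0.006 ] n 12.3
scene A (621, (array([ 547.9, -382.2]), array([ 55.8, 102. ]), 86.0), array([0.0229, 0.0253]))
side A (638, (array([ 542.5, -382.2]), array([57.4, 94.8]), 85.3), array([0.0195, 0.0221]))
```

View pics/s20.png

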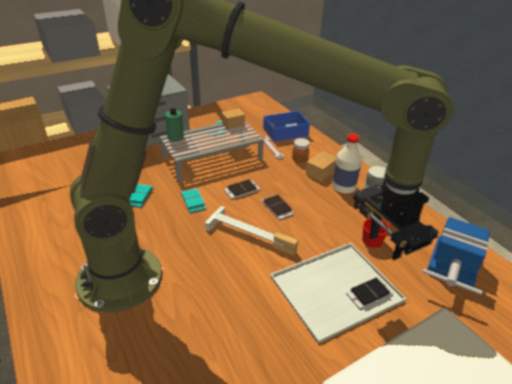

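View pics/c20.png

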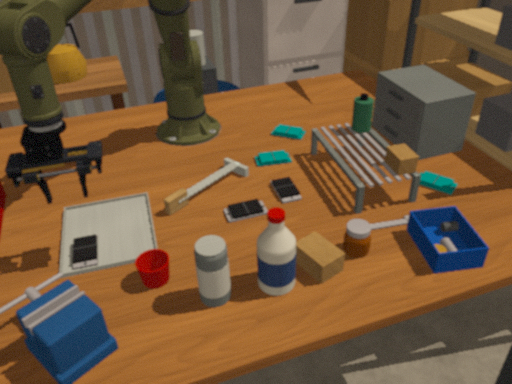

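```bash
python3 -m pendant '[[80,[-75,29,309],[1.543,0.006,0.006]],[80,[-75,29,309],[1.543,0.006,0.006]],[80,[-75,29,309],[1.543,0.006,0.006]],[80,[-75,29,309],[1.543,0.006,0.006]],[80,[-75,29,309],[1.543,0.006,0.006]],[80,[-75,29,309],[1.543,0.006,0.006]],[80,[-75,29,309],[1.543,0.006,0.006]],[80,[-75,29,309],[1.543,0.006,0.006]],[80,[-75,29,309],[1.543,0.006,0.006]],[80,[-75,29,309],[1.543,0.006,0.006]]]'; python3 -c "
from h import *
st();plan([.53,-.07,.26],-2)"
```

```text
time_s: 28.85
tool_pos: [0.5296, -0.0619, 0.2578]
tool_rot: [101.1, 89.7, 122.8]
force: [1.2, 1.2, -0.5]
grip_width: 0.0801
t 28.85 tcp [ 0.5296 -0.0619  0.2578] x [-0.002  0.004 -1.   ] jawyaw 21.7 F [ 1.2  1.2 -0.5] w 80.1 q [-27.   3.  32.  99.  -2.  78.  28.]
shift mm [-2.2 -7.7 -2.7] n 0.2 rot [ 0.4136 -0.0018 -0.0042] n 3.3
```

```bash
python3 -m pendant '[[80,[0,0,0],[0.414,0,0]],[80,[0,0,0],[0.414,0,0]],[80,[0,0,0],[0.414,0,0]],[80,[0,0,0],[0.414,0,0]],[80,[0,0,0],[0.414,0,0]],[80,[0,0,0],[0.414,0,0]]]'; python3 - <<'E'
from h import *
st()
c=snap('wrist','w21.png'); W=pts(c)
print('B',padfit(W,.48,.60,-.035,.11,.006),'L',padfit(W,.40,.57,.11,.25,.006))
plan([.5295,.036,.07],-2.3)
E
```

```text
time_s: 29.35
tool_pos: [0.5289, -0.0693, 0.2571]
tool_rot: [177.6, 89.8, 175.5]
force: [-0.6, 1.2, -0.8]
grip_width: 0.0801
t 29.35 tcp [ 0.5289 -0.0693  0.2571] x [-0.004  0.    -1.   ] jawyaw -2.1 F [-0.6  1.2 -0.8] w 80.1 q [-27.   4.  34.  99.  -2.  78.   4.]
B (3743, (array([528.7,  37.5]), array([109.7,  55.8]), 89.0), array([0.0178, 0.0193])) L None
shift mm [187.4 105.2  -2.9] n 5.2 rot [ 0.0026 -0.0031 -0.0002] n 0.0
```

View pics/w21.png

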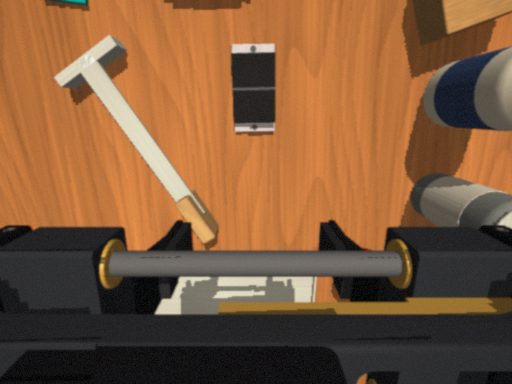

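```bash
python3 -m pendant '[[80,[40,30,-1],[0,-0.003,0]],[80,[75,60,-3],[-0.02,-0.003,0]],[80,[110,90,-4],[-0.02,-0.003,0]],[80,[150,107,-4],[-0.02,-0.003,0]],[80,[187,107,-4],[-0.02,-0.003,0]],[80,[187,107,-4],[-0.02,-0.003,0]],[80,[187,107,-4],[-0.02,-0.003,0]]]'; python3 -c "
from h import *
st();plan([.5287,.0375,.0215],-1)"
```

```text
time_s: 29.98
tool_pos: [0.5262, 0.0376, 0.0679]
tool_rot: [-161.9, 89.6, -162.9]
force: [0.1, -0.1, -0.4]
grip_width: 0.08
t 29.98 tcp [0.5262 0.0376 0.0679] x [-0.006 -0.002 -1.   ] jawyaw -1.0 F [ 0.1 -0.1 -0.4] w 80.0 q [-32.  14.  28. 112.  -7.  57.  -2.]
shift mm [46.4  0.   2.8] n 1.1 rot [ 0.0001 -0.0062  0.002 ] n 0.1
```

```bash
python3 -m pendant '[[80,[15,0,2],[0,-0.004,0]],[80,[30,0,2],[0,-0.004,0]],[80,[42,0,2],[0,-0.004,0]],[80,[47,0,2],[0,-0.004,0]],[80,[47,0,2],[0,-0.004,0]],[50,[47,0,2],[0,-0.004,0]],[50,[47,0,2],[0,-0.004,0]],[40,[47,0,2],[0,-0.004,0]],[40,[47,0,2],[0,-0.004,0]],[40,[47,0,2],[0,-0.004,0]]]' 45; python3 -m pendant '[[40,[0,0,0],[0,0,0]],[40,[0,0,0],[0,0,0]],[40,[0,0,0],[0,0,0]],[40,[-10,0,0],[0,0,0]],[40,[-30,0,0],[0,0,0]],[40,[-60,0,0],[0,0,0]],[40,[-100,0,0],[0,0,0]],[40,[-110,0,0],[0,0,0]],[40,[-110,0,0],[0,0,0]]]'; python3 -c "
from h import *
st();snap('side','s22.png');snap('scene','c22.png')
plan([.545,-.272,.13],-93.4)"
```

```text
time_s: 30.82
tool_pos: [0.531, 0.0379, 0.0249]
tool_rot: [12.3, 89.7, 11.2]
force: [-2.3, 0.3, 4.5]
grip_width: 0.0554
time_s: 31.57
tool_pos: [0.5337, 0.0379, 0.1383]
tool_rot: [11.8, 89.2, 10.7]
force: [1.2, 0.6, -3.7]
grip_width: 0.0551
t 31.57 tcp [0.5337 0.0379 0.1383] x [ 0.014  0.003 -1.   ] jawyaw -1.1 F [ 1.2  0.6 -3.7] w 55.1 q [-33.   9.  29. 108.  -5.  63.  -4.]
shift mm [   3.7 -309.4   20.5] n 7.4 rot [-1.5303  0.0046  0.0033] n 12.2
```

View pics/s22.png

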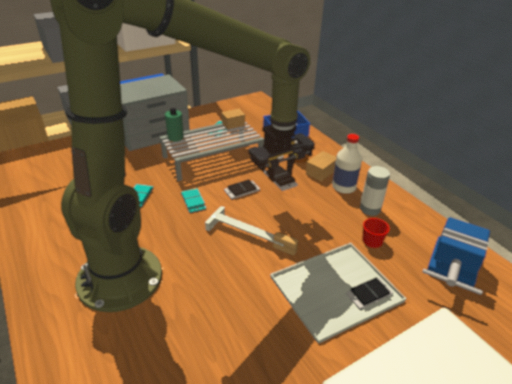

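```bash
python3 -m pendant '[[40,[0,-15,1],[-0.08,0,0]],[40,[3,-45,3],[-0.2,0.004,0.003]],[40,[3,-80,5],[-0.32,0.004,0.003]],[40,[3,-115,8],[-0.44,0.004,0.003]],[40,[3,-150,10],[-0.56,0.004,0.003]],[40,[3,-185,12],[-0.68,0.004,0.003]],[40,[3,-220,14],[-0.8,0.004,0.003]],[40,[3,-255,17],[-0.92,0.004,0.003]],[40,[3,-290,19],[-1.04,0.004,0.003]],[40,[3,-309,20],[-1.15,0.004,0.003]]]'; python3 -c "
from h import *
st();plan([.545,-.272,.13],-93.4)"
```

```text
time_s: 32.5
tool_pos: [0.5423, -0.276, 0.1284]
tool_rot: [129.4, 89.8, -167.6]
force: [-0.1, -1.5, -2.6]
grip_width: 0.0556
t 32.5 tcp [ 0.5423 -0.276   0.1284] x [-0.004 -0.001 -1.   ] jawyaw 63.0 F [-0.1 -1.5 -2.6] w 55.6 q [ -2.  20.  32.  98. -11.  66.  96.]
shift mm [-1.6 -0.5  4.8] n 0.1 rot [-0.4117 -0.0018 -0.0035] n 3.3
```

```bash
python3 -m pendant '[[40,[-1,0,4],[-0.12,0,0]],[40,[-1,0,4],[-0.24,0,-0.003]],[40,[-1,0,4],[-0.36,0,-0.003]],[40,[-1,0,4],[-0.412,0,-0.003]],[40,[-1,0,4],[-0.412,0,-0.003]],[40,[-1,0,4],[-0.412,0,-0.003]]]'; python3 -c "
from h import *
st();plan([.545,-.272,.029],-93.4); snap('wrist','w23.png')"
```

```text
time_s: 33.0
tool_pos: [0.5455, -0.2676, 0.13]
tool_rot: [7.1, 89.9, 93.4]
force: [-0.2, -1.1, -4.3]
grip_width: 0.0557
t 33.0 tcp [ 0.5455 -0.2676  0.13  ] x [-0.     0.001 -1.   ] jawyaw 86.4 F [-0.2 -1.1 -4.3] w 55.7 q [  1.  19.  28.  98. -10.  66. 118.]
shift mm [101.    0.2  -4.6] n 2.4 rot [-0.0036  0.0014 -0.0002] n 0.0
```

View pics/w23.png

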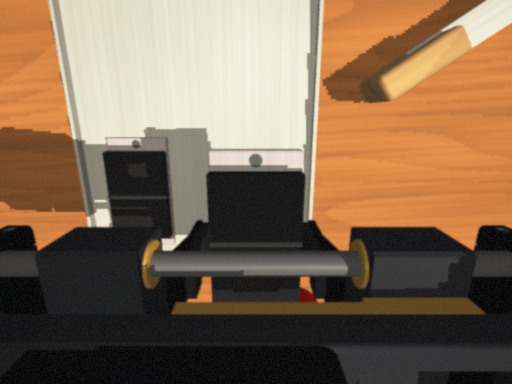

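```bash
python3 -m pendant '[[40,[30,0,-4],[0,0,0]],[40,[60,0,-4],[0,0,0]],[40,[80,0,-4],[0,0,0]],[40,[90,0,-4],[0,0,0]],[40,[96,0,-4],[0,0,0]],[40,[99,0,-4],[0,0,0]],[40,[99,0,-4],[0,0,0]],[40,[99,0,-4],[0,0,0]]]'; python3 -m pendant '[[40,[1,0,0],[0,0,0]],[40,[2,0,0],[0,0,0]],[40,[2,0,0],[0,0,0]]]'
```

```text
time_s: 33.72
tool_pos: [0.548, -0.2726, 0.0347]
tool_rot: [-92.9, 89.7, -6.4]
force: [1.6, -0.3, -2.9]
grip_width: 0.0554
time_s: 33.97
tool_pos: [0.5474, -0.2722, 0.0321]
tool_rot: [-86.7, 89.7, -0.2]
force: [-0.2, -0.1, -4.2]
grip_width: 0.0555
```

```bash
python3 -m pendant '[[40,[1,0,0],[0,0,0]],[40,[2,0,0],[0,0,0]],[40,[3,0,0],[0,0,0]],[40,[3,0,0],[0,0,0]]]'; python3 -m pendant '[[40,[1,0,0],[0,0,0]],[40,[1,0,0],[0,0,0]]]'
```

```text
time_s: 34.3
tool_pos: [0.5469, -0.272, 0.0283]
tool_rot: [-81.4, 89.8, 5.1]
force: [-0.7, 0.4, -4.2]
grip_width: 0.0554
time_s: 34.47
tool_pos: [0.547, -0.2721, 0.028]
tool_rot: [-77.3, 89.8, 9.2]
force: [-1.6, 0.5, 0.8]
grip_width: 0.0552
```

Contact at 28 mm as expected. Release and rise.

```bash
python3 -m pendant '[[40,[0,0,0],[0,0,0]],[64,[0,0,0],[0,0,0]],[68,[0,0,0],[0,0,0]],[68,[0,0,0],[0,0,0]],[68,[-20,0,0],[0,0,0]],[68,[-60,0,0],[0,0,0]],[68,[-100,0,0],[0,0,0]],[68,[-140,0,0],[0,0,0]],[68,[-170,0,0],[0,0,0]],[68,[-200,0,0],[0,0,0]]]'; python3 - <<'E'
from h import *
st();snap('side','s24.png'); snap('scene','c24.png')
plan([.48,.07,.26],-1)
for n in ['scene','side']:
    c=optics.read_camera(n); W=pts(c)
    print(n,'B',padfit(W,.46,.62,-.33,-.225,.012),'L',padfit(W,.38,.6,.10,.25,.006))
E
```

```text
time_s: 35.3
tool_pos: [0.5467, -0.2725, 0.2302]
tool_rot: [-93.3, 89.6, -6.8]
force: [0.9, 0.2, -0.8]
grip_width: 0.0686
t 35.3 tcp [ 0.5467 -0.2725  0.2302] x [ 0.007 -0.001 -1.   ] jawyaw 86.5 F [ 0.9  0.2 -0.8] w 68.6 q [ -0.  14.  29.  91.  -7.  76. 116.]
shift mm [-28.3  89.7 339. ] n 8.4 rot [1.5271 0.0092 0.0141] n 12.2
scene B (591, (array([ 554.6, -274.4]), array([ 55.4, 100.7]), 86.9), array([0.023 , 0.0254])) L (491, (array([481.3, 175.5]), array([ 65.1, 113.6]), 88.2), array([0.0193, 0.0225]))
side B (519, (array([ 549.4, -274.4]), array([58.6, 94.5]), 86.4), array([0.0194, 0.0221])) L (311, (array([478.5, 172.4]), array([61.9, 99.2]), 87.3), array([0.0161, 0.0193]))
```

View pics/s24.png

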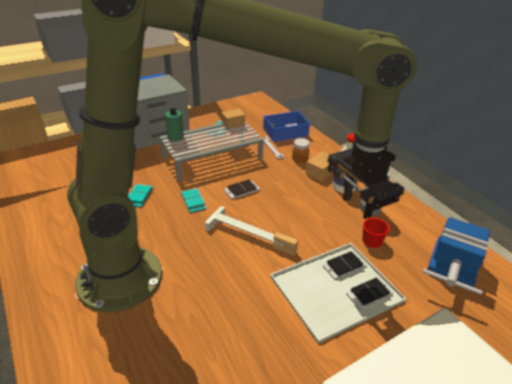

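View pics/c24.png

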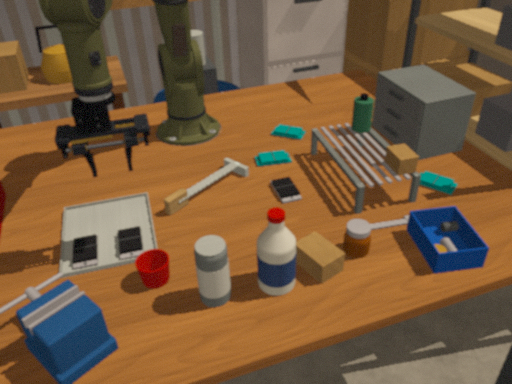

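```bash
python3 - <<'E'
from h import *
plan([.58,.172,.25],88)
E
```

```text
shift mm [-21.7  -6.2 445.6] n 10.7 rot [-0.026  -0.0002  0.0064] n 0.2
```

```bash
python3 -m pendant '[[80,[-22,-6,446],[-0.026,0,0.006]],[80,[-22,-6,446],[-0.026,0,0.006]],[80,[-22,-6,446],[-0.026,0,0.006]],[80,[-22,-6,446],[-0.026,0,0.006]],[80,[-22,-6,446],[-0.026,0,0.006]],[80,[-22,-6,446],[-0.026,0,0.006]],[80,[-22,-6,446],[-0.026,0,0.006]],[80,[-22,-6,446],[-0.026,0,0.006]],[80,[-22,-6,446],[-0.026,0,0.006]],[80,[-22,-6,446],[-0.026,0,0.006]]]';python3 -m pendant '[[80,[0,0,27],[0,0,0]],[80,[0,0,27],[0,0,0]],[80,[0,0,27],[0,0,0]],[80,[0,0,27],[0,0,0]]]'; python3 - <<'E'
from h import *
st()
c=snap('wrist','w25.png'); W=pts(c)
print('L',padfit(W,.40,.57,.11,.25,.006))
plan([.479,.172,.07],88)
E
```

```text
time_s: 36.33
tool_pos: [0.576, 0.1448, 0.2462]
tool_rot: [95.6, 89.7, -176.4]
force: [0.8, -0.4, -0.0]
grip_width: 0.0797
time_s: 36.67
tool_pos: [0.5775, 0.1687, 0.2464]
tool_rot: [111.6, 89.7, -160.4]
force: [-0.4, -0.7, -0.2]
grip_width: 0.0799
t 36.67 tcp [0.5775 0.1687 0.2464] x [-0.005 -0.002 -1.   ] jawyaw 88.0 F [-0.4 -0.7 -0.2] w 79.9 q [-29.  12.  12.  90.  -3.  78.  71.]
L (3921, (array([475.3, 176.2]), array([ 56. , 109.7]), 88.1), array([0.0178, 0.0193]))
shift mm [177.3  98.3   0.7] n 4.9 rot [-0.0022 -0.0014 -0.0038] n 0.0
```

View pics/w25.png

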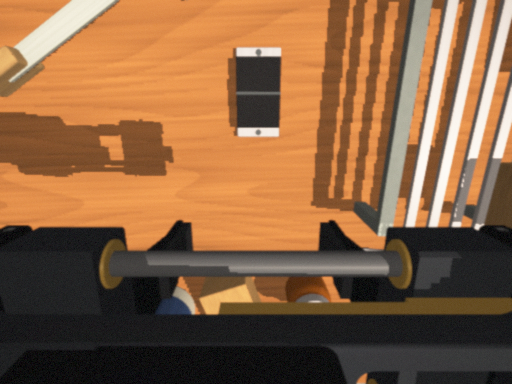

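```bash
python3 -m pendant '[[80,[40,35,2],[0,0,0]],[80,[75,70,4],[0,0,-0.004]],[80,[110,102,5],[0,0,-0.004]],[80,[150,102,5],[0,0,-0.004]],[80,[177,102,5],[0,0,-0.004]],[80,[177,102,5],[0,0,-0.004]],[80,[177,102,5],[0,0,-0.004]]]'; python3 -c "
from h import *
st();plan([.4753,.1762,.0215],88)"
```

```text
time_s: 37.3
tool_pos: [0.4742, 0.1761, 0.0696]
tool_rot: [133.6, 89.8, -138.5]
force: [0.4, 0.2, 0.1]
grip_width: 0.0797
t 37.3 tcp [0.4742 0.1761 0.0696] x [-0.003 -0.003 -1.   ] jawyaw 87.9 F [0.4 0.2 0.1] w 79.7 q [-32.  10.  10. 114.  -2.  56.  66.]
shift mm [48.1 -1.3  0.2] n 1.2 rot [-0.0023 -0.0027 -0.0028] n 0.0
```

```bash
python3 -m pendant '[[80,[15,-1,0],[0,0,0]],[80,[30,-1,0],[0,0,0]],[80,[42,-1,0],[0,0,0]],[80,[47,-1,0],[0,0,0]],[80,[47,-1,0],[0,0,0]],[50,[47,-1,0],[0,0,0]],[50,[47,-1,0],[0,0,0]],[40,[47,-1,0],[0,0,0]],[40,[47,-1,0],[0,0,0]],[40,[47,-1,0],[0,0,0]]]' 45; python3 -m pendant '[[40,[0,0,0],[0,0,0]],[40,[0,0,0],[0,0,0]],[40,[0,0,0],[0,0,0]],[40,[-10,0,0],[0,0,0]],[40,[-30,0,0],[0,0,0]],[40,[-60,0,0],[0,0,0]],[40,[-100,0,0],[0,0,0]],[40,[-110,0,0],[0,0,0]],[40,[-110,0,0],[0,0,0]]]'; python3 -c "
from h import *
st();snap('side','s26.png')
plan([.416,-.320,.13],86.5)"
```

```text
time_s: 38.13
tool_pos: [0.4776, 0.1778, 0.0251]
tool_rot: [-95.3, 89.8, -7.3]
force: [-1.4, -3.2, 4.8]
grip_width: 0.0554
time_s: 38.88
tool_pos: [0.4789, 0.18, 0.1381]
tool_rot: [-60.9, 89.5, 27.1]
force: [0.2, -0.5, -3.1]
grip_width: 0.0553
t 38.88 tcp [0.4789 0.18   0.1381] x [ 0.008  0.004 -1.   ] jawyaw 88.0 F [ 0.2 -0.5 -3.1] w 55.3 q [-33.   6.  10. 111.  -1.  63.  65.]
shift mm [   4.1   44.  -501.1] n 12.1 rot [0.0266 0.0024 0.0041] n 0.2
```

View pics/s26.png

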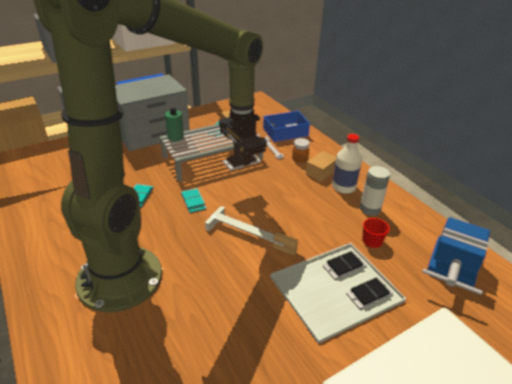

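```bash
python3 -m pendant '[[40,[2,1,-20],[0,0,0]],[40,[4,5,-55],[0,0,0]],[40,[4,9,-95],[0,0,0.004]],[40,[4,12,-135],[0.01,0,0.004]],[40,[4,16,-175],[0.01,0,0.004]],[40,[4,20,-215],[0.02,0,0.004]],[40,[4,23,-255],[0.02,0,0.004]],[40,[4,27,-295],[0.027,0,0.004]],[40,[4,30,-335],[0.027,0,0.004]],[40,[4,33,-370],[0.027,0,0.004]]]'; python3 -c "
from h import *
st()
plan([.417,-.320,.13],86.5)"
```

```text
time_s: 39.77
tool_pos: [0.4283, -0.192, 0.1279]
tool_rot: [83.1, 89.7, 169.5]
force: [0.5, 0.5, -2.7]
grip_width: 0.0556
t 39.77 tcp [ 0.4283 -0.192   0.1279] x [-0.006  0.001 -1.   ] jawyaw 86.4 F [ 0.5  0.5 -2.7] w 55.6 q [-10.   1.  32. 117.  -1.  63. 108.]
shift mm [  -2.1    3.2 -128.5] n 3.1 rot [-0.002   0.0007 -0.0059] n 0.1
```

```bash
python3 -m pendant '[[40,[-2,1,-30],[0,0,0]],[40,[-2,2,-60],[0,0,-0.006]],[40,[-2,3,-95],[0,0,-0.006]],[40,[-2,3,-118],[0,0,-0.006]],[40,[-2,3,-128],[0,0,-0.006]],[40,[-2,3,-128],[0,0,-0.006]],[40,[-2,3,-128],[0,0,-0.006]]]'; python3 -c "
from h import *
st()
plan([.417,-.320,.034],86.5); snap('wrist','w27.png')"
```

```text
time_s: 40.35
tool_pos: [0.4185, -0.3168, 0.1299]
tool_rot: [5.9, 89.9, 92.3]
force: [0.9, 1.3, -3.7]
grip_width: 0.0556
t 40.35 tcp [ 0.4185 -0.3168  0.1299] x [-0.     0.002 -1.   ] jawyaw 86.4 F [ 0.9  1.3 -3.7] w 55.6 q [ -1.   9.  38. 110.  -6.  63. 126.]
shift mm [95.9  1.3 -3.4] n 2.3 rot [-0.0022  0.002  -0.0002] n 0.0
```

View pics/w27.png

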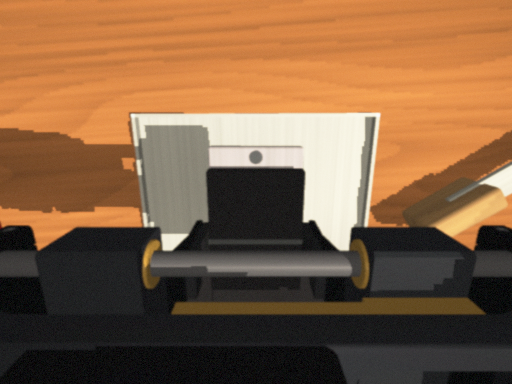

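```bash
python3 -m pendant '[[40,[30,1,-3],[0,0,0]],[40,[60,1,-3],[0,0,0]],[40,[80,1,-3],[0,0,0]],[40,[90,1,-3],[0,0,0]],[40,[96,1,-3],[0,0,0]],[40,[98,1,-3],[0,0,0]],[40,[99,1,-3],[0,0,0]],[40,[99,1,-3],[0,0,0]],[40,[100,1,-3],[0,0,0]],[40,[100,1,-3],[0,0,0]]]'; python3 -m pendant '[[40,[1,0,0],[0,0,0]],[40,[1,0,0],[0,0,0]]]'
```

```text
time_s: 41.23
tool_pos: [0.4198, -0.321, 0.033]
tool_rot: [-90.5, 89.7, -4.0]
force: [-0.1, 0.8, -3.0]
grip_width: 0.0553
time_s: 41.4
tool_pos: [0.4194, -0.3207, 0.0314]
tool_rot: [-85.4, 89.7, 1.1]
force: [0.1, -0.1, -3.5]
grip_width: 0.0556
```

```bash
python3 -m pendant '[[40,[1,0,0],[0,0,0]],[40,[2,0,0],[0,0,0]],[40,[2,0,0],[0,0,0]]]'; python3 -m pendant '[[40,[1,0,0],[0,0,0]],[40,[1,0,0],[0,0,0]]]';  python3 -m pendant '[[40,[1,0,0],[0,0,0]],[40,[1,0,0],[0,0,0]]]'
```

```text
time_s: 41.65
tool_pos: [0.4191, -0.3206, 0.029]
tool_rot: [-81.8, 89.8, 4.7]
force: [-0.1, -0.4, -2.7]
grip_width: 0.0554
time_s: 41.82
tool_pos: [0.4193, -0.3207, 0.0282]
tool_rot: [-83.7, 89.8, 2.7]
force: [0.1, -0.0, -2.7]
grip_width: 0.0554
time_s: 41.98
tool_pos: [0.4192, -0.3207, 0.0281]
tool_rot: [-72.8, 89.8, 13.7]
force: [-3.3, 2.3, 7.9]
grip_width: 0.0557
```

```bash
python3 -m pendant '[[40,[-1,0,0],[0,0,0]],[64,[-1,0,0],[0,0,0]],[68,[-1,0,0],[0,0,0]],[68,[-1,0,0],[0,0,0]],[68,[-20,0,0],[0,0,0]],[68,[-60,0,0],[0,0,0]],[68,[-100,0,0],[0,0,0]],[68,[-140,0,0],[0,0,0]],[68,[-180,0,0],[0,0,0]],[68,[-220,0,0],[0,0,0]]]'; python3 - <<'E'
from h import *
st();snap('side','s28.png'); snap('scene','c28.png')
plan([.62,-.18,.30],86.5)
for n in ['scene','side']:
    c=optics.read_camera(n); W=pts(c)
    print(n,'L',padfit(W,.35,.485,-.37,-.27,.013),'handle',padfit(W,.40,.52,-.2,-.06,.04,.056),'head',padfit(W,.24,.38,0,.13,.015,.036))
E
```

```text
time_s: 42.82
tool_pos: [0.418, -0.3207, 0.2493]
tool_rot: [-85.8, 89.7, 0.7]
force: [1.3, -0.1, -0.4]
grip_width: 0.0683
t 42.82 tcp [ 0.418  -0.3207  0.2493] x [ 0.005  0.    -1.   ] jawyaw 86.4 F [ 1.3 -0.1 -0.4] w 68.3 q [ -3.   2.  39. 101.  -2.  77. 123.]
shift mm [ -43.2 -190.   155.2] n 6.0 rot [-0.0011 -0.004   0.0162] n 0.1
scene L (408, (array([ 422.6, -322.2]), array([54.5, 99.2]), 87.4), array([0.0232, 0.0255])) handle (167, (array([ 446.2, -136.2]), array([24. , 69.3]), 27.1), array([0.0489, 0.0526])) head (290, (array([330.2,  45.6]), array([85.2, 99.3]), 7.3), array([0.0317, 0.0348]))
side L (638, (array([ 420.2, -322.5]), array([58.3, 91.8]), 86.3), array([0.0195, 0.0223])) handle (154, (array([ 441.6, -136. ]), array([26.1, 69.5]), 35.2), array([0.0459, 0.0491])) head (275, (array([347.6,  55.2]), array([82.6, 95.5]), 54.6), array([0.0284, 0.0312]))
```

View pics/s28.png

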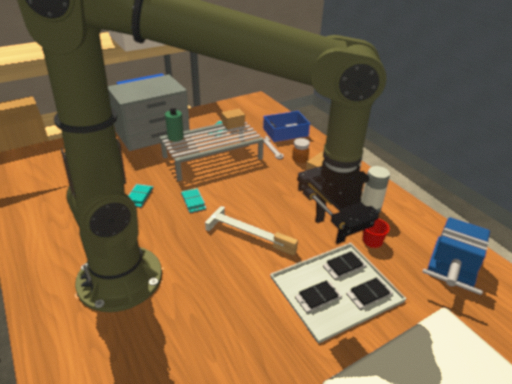

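View pics/c28.png

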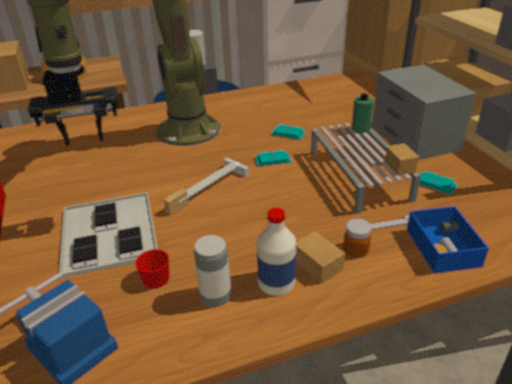

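```bash
python3 - <<'E'
from h import *
for n in ['scene','side']:
    c=optics.read_camera(n); W=pts(c)
    for l in ['pad_a','cup','can','carton','spanner','flask','jar']:
        for m in models.masks_of(n,l):
            if m['confidence']<0.4: continue
            p=W[m['pixels']]; p=p[~np.isnan(p[:,0])]
            print(n,l,round(m['confidence'],2),np.round(np.median(p,0),3))
st()
E
```

```text
scene pad_a 0.93 [ 0.56  -0.382  0.023]
scene pad_a 0.61 [ 0.567 -0.277  0.023]
scene cup 0.86 [ 0.686 -0.237  0.041]
scene can 0.56 [ 0.816 -0.127  0.108]
scene carton 0.83 [0.804 0.121 0.055]
scene carton 0.72 [0.514 0.434 0.09 ]
scene spanner 0.58 [0.72  0.36  0.008]
scene flask 0.93 [0.827 0.008 0.112]
scene jar 0.79 [0.789 0.227 0.053]
side pad_a 0.96 [ 0.539 -0.278  0.018]
side pad_a 0.96 [ 0.528 -0.385  0.019]
side cup 0.8 [ 0.68  -0.244  0.034]
side can 0.72 [ 0.771 -0.14   0.103]
side can 0.64 [ 0.41  -0.327  0.019]
side carton 0.68 [0.749 0.134 0.053]
side spanner 0.5 [0.715 0.345 0.005]
side flask 0.71 [ 0.679 -0.245  0.034]
side jar 0.59 [0.757 0.219 0.047]
t 43.82 tcp [ 0.4184 -0.3207  0.2472] x [ 0.004  0.    -1.   ] jawyaw 86.5 F [ 0.  -0.2 -0.9] w 68.2 q [ -3.   3.  39. 101.  -2.  76. 123.]
```

```bash
python3 -c "
from h import *
print(env.sign_off())"
```

```text
the job is handed in; nothing more can be done
None
```

The job is handed in: all three brake pads on the bench lie flat in the tray on their steel backs, lining up. It took about 44 s of the 210 s.

- **Lost pad:** I dragged it out from under the rack with the rake before touching it with the fingers. I then picked it up and placed it in the tray.
- **Standing pads:** only two were present this time. I tipped each onto its steel back with a light push near the top, using closed fingers, then gripped it lying down and placed it. I saw no third standing pad in any view.
- **Rake:** it lies on the bench on its handle and head, well clear of the rack. Its last measured heights fit it resting flat (handle top about 47 mm, head top about 30 mm).

**Last checks:**
- **Pads:** in both fixed cameras the lining tops read about 19–23 mm high, which fits 18 mm pads on the 3 mm tray floor. The lining shows upward on all three.
- **Bystanders:** the cup, can, carton, flask, jar and spanner read where they were at the start, to within a couple of centimetres. The flask and can were covered by the gripper in the last side view, so those two rest on the scene camera. The turquoise look-alikes were never touched.
- **Disagreements:** the two cameras differed by a few millimetres, with the scene camera reading about 3 mm higher than the side one. The networks gave some wrong labels, such as calling the lost pad a can and the rack a carton; I went by the pictures and depth instead.

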